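Lock the hanger stands on the beam and hang up the wash baskets

TASK

Get the drip rail ready for the next wash: set each hanger stand on its own pair of screws on the mounting beam with its hook to the front, keyholes over the screw heads and foot flat on the beam, and slide it home to the end of its slots so that it is locked; one stand may already sit over its screws, not yet slid home. When all the stands that are there are locked, hang both wash baskets by their handles, each on a hook of its own, hanging free and steady. Any stand may go on any pair of screws and any hook will do; leave the other things on the worktop where they are.

Things in the scene. Friction and masses are not known exactly. Their poses are not given: they have to be found in the camera images.
- beam: mounting beam, fixed, but placed differently each time: grey top plate 110 (x) x 260 (y) x 18 mm on a pedestal, upper face 90 mm above the worktop; origin on the worktop under its centre, z up, front (-x) towards the robot. On it stand three pairs of shoulder screws, a pair in line along x, pairs 90 mm apart along y; shanks 6 mm, heads 14 mm across, 7 to 11 mm above the plate
- station_1 (a point): station 1, left (+y) end: point on the beam's top where the origin of a locked stand lies; axes as the beam's; its screws stand at x = +26 and -36 mm from it. Keyholes of a stand's foot, on its centre line: 18 mm entry holes at foot x = +42 and -20 mm; from each a 9 mm slot runs to -x and stops the screw at foot x = +26 and -36 mm
- station_2 (a point): station 2, middle: point on the beam's top where the origin of a locked stand lies; axes as the beam's; its screws stand at x = +26 and -36 mm from it. To lock: same heading as the beam, hold the stand with its origin 16 mm to the beam's -x of this point (heads under the entry holes), lower it flat, slide it 16 mm to +x until it stops
- station_3 (a point): station 3, right (-y) end: point on the beam's top where the origin of a locked stand lies; axes as the beam's; its screws stand at x = +26 and -36 mm from it. Round the beam: a blue bridge 0.27 m high on the left (y > 0.38, x < 0.54), and overhead a blue machine housing, underside 0.765 m up, whose end reaches from x 0.23, y 0.06 to x 0.39, y 0.16: keep elbow and wrist clear of it
- stand_1: hanger stand, 0.45 kg, may be absent: steel foot 116 x 50 x 5 mm (x -56..+60) with two keyholes (see station_1), grey post, J-hook at the top reaching to -x (see its seat). Origin on the foot's underside, z up. Post at x = +4 mm, 18 mm (x) by 14 mm (y), top at z = 146 mm: grip it from above across its 14 mm, near the top. The hook's bar leaves it to -x at z = 133..141 mm.
- stand_1_seat (a point): point on top of the hook's bar in its dip, where a handle rests; axes as the stand's, at x = -104, z = 129 mm of stand_1. The 8 mm round bar runs level from the post to x = -83 (top z 141), dips at x = -96..-112 (underside z 121, top 129) and turns up to its tip at x = -124 (top z 152)
- stand_2: hanger stand, 0.45 kg, may be absent: steel foot 116 x 50 x 5 mm (x -56..+60) with two keyholes (see station_1), grey post, J-hook at the top reaching to -x (see its seat). Origin on the foot's underside, z up. Post at x = +4 mm, 18 mm (x) by 14 mm (y), top at z = 146 mm: grip it from above across its 14 mm, near the top. The hook's bar leaves it to -x at z = 133..141 mm.
- stand_2_seat (a point): point on top of the hook's bar in its dip, where a handle rests; axes as the stand's, at x = -104, z = 129 mm of stand_2. The 8 mm round bar runs level from the post to x = -83 (top z 141), dips at x = -96..-112 (underside z 121, top 129) and turns up to its tip at x = -124 (top z 152)
- stand_3: hanger stand, 0.45 kg, may be absent, starts on station 1's screws, unlocked: steel foot 116 x 50 x 5 mm (x -56..+60) with two keyholes (see station_1), grey post, J-hook at the top reaching to -x (see its seat). Origin on the foot's underside, z up. Post at x = +4 mm, 18 mm (x) by 14 mm (y), top at z = 146 mm: grip it from above across its 14 mm, near the top. The hook's bar leaves it to -x at z = 133..141 mm.
- stand_3_seat (a point): point on top of the hook's bar in its dip, where a handle rests; axes as the stand's, at x = -104, z = 129 mm of stand_3. The 8 mm round bar runs level from the post to x = -83 (top z 141), dips at x = -96..-112 (underside z 121, top 129) and turns up to its tip at x = -124 (top z 152)
- basket_1: wash basket, 0.17 kg: open aluminium tray 66 (x) x 62 (y) x 50 mm high with a stiff bail handle of 8 mm bar in its yz plane (legs at y = +-30 mm; a hook enters it along x, from either side). Above the bar's middle a square black grip, 24 x 24 mm, z = 121 to 157 mm: take it from above, across x or y. Origin under its centre, z up. Total height 157 mm. One of two alike
- basket_1_bar (a point): middle of the underside of basket_1's handle bar, 115 mm above the tray's underside and 65 mm above its rim; the bar is level for y = -10..+10 mm, then slopes down to z = 96 mm at the legs; axes as the basket's
- basket_2: wash basket, 0.17 kg: open aluminium tray 66 (x) x 62 (y) x 50 mm high with a stiff bail handle of 8 mm bar in its yz plane (legs at y = +-30 mm; a hook enters it along x, from either side). Above the bar's middle a square black grip, 24 x 24 mm, z = 121 to 157 mm: take it from above, across x or y. Origin under its centre, z up. Total height 157 mm. One of two alike
- basket_2_bar (a point): middle of the underside of basket_2's handle bar, 115 mm above the tray's underside and 65 mm above its rim; the bar is level for y = -10..+10 mm, then slopes down to z = 96 mm at the legs; axes as the basket's
- battery_1: bystander: black cased battery 93 x 69 x 117 mm, origin under its centre; leave it where it is
- tin: bystander: blue flux tin 75 mm across, 50 mm high; leave it where it is
- cutter: bystander: flat snap-off cutter lying on the worktop, 158 x 18 x 14 mm; leave it where it is
- pliers: bystander: red-handled pliers lying on the worktop, 166 x 54 x 14 mm; leave it where it is

How it is judged:
By the outcome, as a careful person would: the job done as asked, in the order asked, and still so for the second after the job is handed in, with the robot touching nothing.
Of stand_1, stand_2, stand_3 only 2 to 3 are there at a start; the rules pass over those that are not, and their reading is None.
At some moment in a run one of basket_2 may be knocked a few centimetres aside while the robot is not near it.
Once in a run the grip may slacken for a moment while it holds something.
It also fails if it takes over 208 s, if anything falls off the work surface, if the arm or the gripper's body presses on something with over 40 N, if the wrist force passes 120 N, or if a joint passes its speed limit or range.

ROBOT

A 6-joint arm with a two-finger parallel gripper is mounted at the origin on a cart in front of the work surface, level with it; the furniture and walls round the work are solid. World frame = base frame: x ahead of the robot, y to its left, z up, the work surface at z = 0. Lengths are in m, angles in rad, forces in N, time in s.
With the tool pointing down it reaches from about 0.25 to 0.725 m from the base axis. Payload 4 kg.
Tool frame: the origin (TCP) lies at the very end of the fingers, on their centre line; the grasp point (between the pads) lies 19 mm behind it; x points along the fingers, y is the direction in which the jaws open and shut, and the axes are right-handed (so a half turn about x gives the same grasp; the last joint's range is limited). The gripper opens to 85 mm and grips with 20 to 120 N. Pads are 22 mm wide; open, the fingers measure 114 mm over their backs; the gripper's body (76 mm by 85 mm) begins 54 mm behind the grasp point. The pads swing forward as they close: fully open they stand 13 mm farther back than shut.
Start: joints at [-1.243, 0.241, 0.005, 1.335, 0, 1.571], TCP at [0.161, -0.473, 0.231] pointing down, gripper open.
Joint ranges: [-2.72, 2.72], [-1.05, 1.87], [-1.09, 1.28], [-1.99, 2.15], [-1.42, 1.44], [-3.14, 3.14]. Speed limits (rad/s): [2.79, 2.79, 3.14, 3.14, 3.14, 3.14].

INTERFACE

Orientations are given as a unit quaternion [w, x, y, z].
In Python, from cell import manip gives the robot as it stands. The module is installed in compiled form; this text tells all that it offers. Calls block until the motion is done:
- manip.move_to(position, orientation): joint-space move of the TCP to a pose.
- manip.move_linear(position, attitude=None, vel=0.15, threshold=None): straight line of the TCP; attitude=None keeps the orientation; vel is the mean speed in m/s. With threshold (N) it stops when the force on the tool has changed by that much, and returns True; else False.
- manip.move_joints(angles): joint-space move.
- manip.command_gripper(opening, f_grip=None): opening from 0.0 (shut) to 1.0 (fully open); f_grip is the grip in N (None keeps the last); returns when the fingers have stopped.
- manip.dwell(seconds).
- manip.inverse_kinematics(position, orientation): joint angles nearest the present ones, or None.
- manip.get_state(): the state.
- manip.camera(name): name is "side" or "top"; returns a dict with "image" (480x640x3 uint8, blue, green, red), "fov_y" (degrees; the focal length in pixels is half the picture's height over the tangent of half this angle, whatever the lens; pixels are square), "cx", "cy" (the principal point, pixels), "R" (3x3) and "t" (3): a world point X has camera coordinates R X + t. Camera axes: x right, y down, z forward; pixel columns grow to the right and rows downward; lengths in m; the calibration is good to about 2 mm. A picture is of the moment at which its call begins. There is no depth.
A pose or a line that the arm cannot do raises manip.MotionError and nothing moves.
- manip.hand_in(): hands the job in, once; it reports no verdict.
The state is a dict: "time": time; "joint_positions": joint angles; "joint_vel": joint speeds; "joint_torque": joint torques, N m; "eef_pos": TCP position; "ee_rot": TCP orientation; "force": force on the tool from outside, world axes, zero at the start; "torque": the same for the moment, N m; "opening": opening from 0.0 (shut) to 1.0 (fully open).
Only numpy, scipy, OpenCV 4.12 (cv2) and the standard library are available. Lean on these libraries where they do the work, as an engineer would, in place of code of your own. Each camera call takes 0.05 s, during which the arm holds its last target.

## Working session

There is one attempt and no reset: what is moved stays moved. The work goes in short steps, each a Python script; the robot and the scene stay as the last script left them, time stands still between calls to the robot, and variables do not carry over. Pictures are saved under pics/ and viewed, and the job is handed in when it is done.

```bash
mkdir -p pics; ls; python3 - <<'E'
from cell import manip
import cv2
s=manip.get_state(); print(s)
for n in("side","top"):
    c=manip.camera(n); cv2.imwrite(f"pics/{n}0.png",c["image"]); print(n,c["fov_y"],c["cx"],c["cy"],c["R"],c["t"])
E
```

```text
pics
{'time': 0.0, 'joint_positions': array([-1.24300378e+00,  2.41430744e-01,  3.70576451e-03,  1.33520191e+00,
        8.87306563e-06,  1.57082042e+00]), 'joint_vel': array([ 0.00166343, -0.00124624, -0.00198546, -0.0008078 ,  0.00033047,
        0.00028622]), 'joint_torque': array([ 4.64809982e-04, -3.72321188e+01,  2.52405560e+01,  1.68497855e-02,
        6.37923540e-05,  5.31661371e-06]), 'eef_pos': array([ 0.16077266, -0.47276857,  0.23039705]), 'ee_rot': array([-0.11462186, -0.69751205, -0.11610923,  0.69775169]), 'force': array([ 0.05677736, -0.36358945, -0.64103679]), 'torque': array([0.02334889, 0.02987013, 0.00744431]), 'opening': 0.9985251903473105}
side 53.421998472911305 315.89658971530906 247.2270019056332 [[ 0.95876938 -0.28375411  0.01564871]
 [-0.09405969 -0.36881372 -0.92473197]
 [ 0.26816796  0.88513278 -0.38029713]] [-0.4984342   0.13446267  1.30462318]
top 43.77055431641099 317.80614109936266 242.76727031267285 [[-0.00538639 -0.99996333 -0.00665746]
 [-0.9911      0.00622395 -0.13297389]
 [ 0.13301045  0.00588196 -0.99109718]] [-0.11113545  0.50621207  1.47998819]
```

View pics/side0.png

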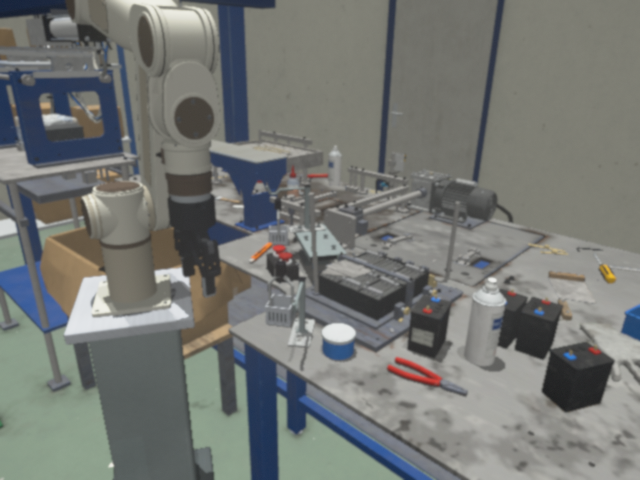

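View pics/top0.png

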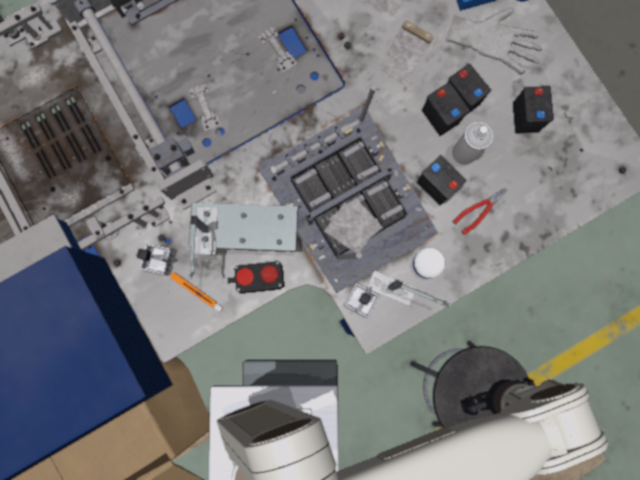

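```bash
python3 - <<'E'
import cv2
t=cv2.imread("pics/top0.png"); s=cv2.imread("pics/side0.png")
cv2.imwrite("pics/t_a.png",cv2.resize(t[190:330,130:310],None,fx=4.4,fy=4.2857,interpolation=cv2.INTER_CUBIC))
cv2.imwrite("pics/t_b.png",cv2.resize(t[240:340,320:460],None,fx=5.7,fy=5.7,interpolation=cv2.INTER_CUBIC))
cv2.imwrite("pics/s_a.png",cv2.resize(s[170:370,220:360],None,fx=3,fy=3,interpolation=cv2.INTER_CUBIC))
E
```

```text
(no output)
```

View pics/t_a.png

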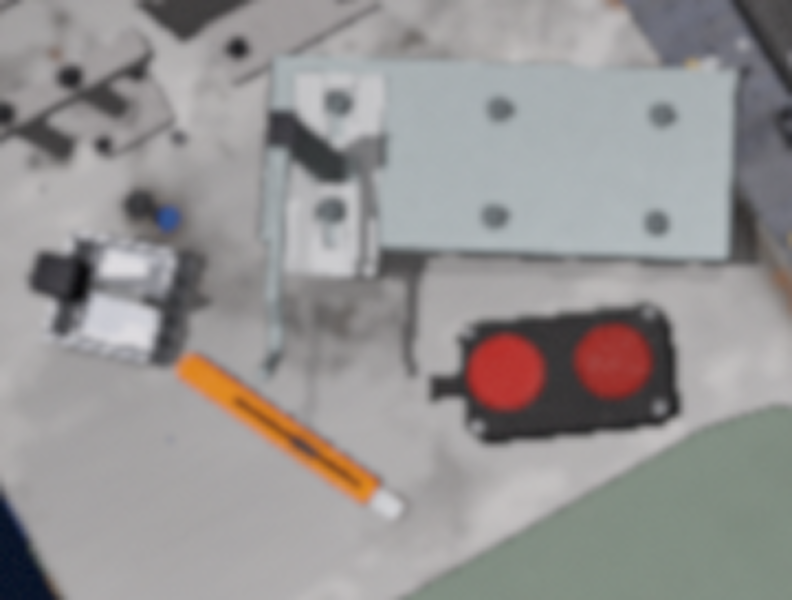

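View pics/t_b.png

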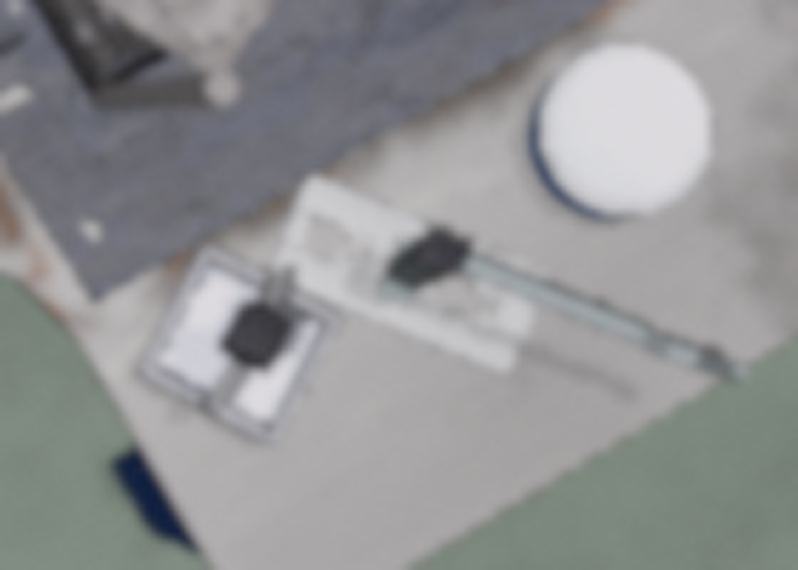

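View pics/s_a.png

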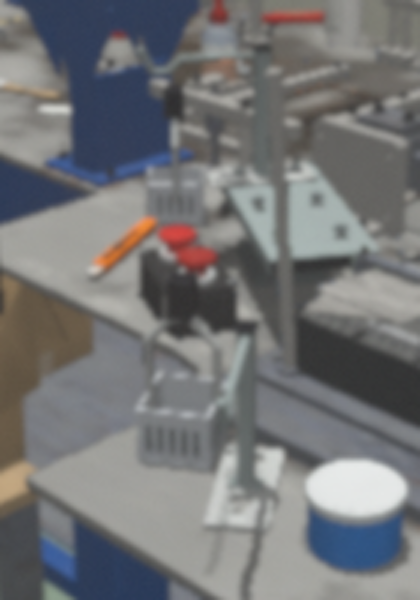

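```bash
cat > h.py <<'E'
import numpy as np, cv2
from scipy.spatial.transform import Rotation as Rn
from scipy.optimize import least_squares
from cell import manip
class Cam:
    def __init__(s,n):
        c=manip.camera(n); s.im=c["image"]; s.R=np.array(c["R"]); s.t=np.array(c["t"]); s.cx=c["cx"]; s.cy=c["cy"]
        s.f=240/np.tan(np.radians(c["fov_y"])/2); s.C=-s.R.T@s.t
    def ray(s,u,v):
        d=s.R.T@np.array([(u-s.cx)/s.f,(v-s.cy)/s.f,1.]); return d/np.linalg.norm(d)
    def plane(s,u,v,z):
        d=s.ray(u,v); return s.C+d*(z-s.C[2])/d[2]
    def proj(s,X):
        p=s.R@np.asarray(X)+s.t; return np.array([s.cx+s.f*p[0]/p[2],s.cy+s.f*p[1]/p[2]])
def tri(a,ua,b,ub):
    d1=a.ray(*ua); d2=b.ray(*ub)
    A=np.stack([d1,-d2],1); k=np.linalg.lstsq(A,b.C-a.C,rcond=None)[0]
    p,q=a.C+d1*k[0],b.C+d2*k[1]; return (p+q)/2,np.linalg.norm(p-q)
def crop(im,x0,y0,x1,y1,s,name):
    cv2.imwrite("pics/"+name,cv2.resize(im[y0:y1,x0:x1],None,fx=s,fy=s,interpolation=cv2.INTER_CUBIC))
def uv(X,Y,x0,y0,sx,sy=None):
    sy=sy or sx; return (X+.5)/sx-.5+x0,(Y+.5)/sy-.5+y0
def down(yaw):
    # tool x down; jaws' y axis horizontal at heading yaw
    c,s=np.cos(yaw),np.sin(yaw); x=np.array([0,0,-1.]); y=np.array([c,s,0.]); z=np.cross(x,y)
    q=Rn.from_matrix(np.stack([x,y,z],1)).as_quat(); return np.array([q[3],q[0],q[1],q[2]])
E
python3 - <<'E'
from h import *
np.set_printoptions(precision=4,suppress=True)
T=Cam("top"); S=Cam("side")
print(T.C,S.C)
A=lambda X,Y:uv(X,Y,130,190,4.4,4.2857)
B=lambda X,Y:uv(X,Y,320,240,5.7)
for k,p in dict(s2r=(500,108),s2f=(495,215),s3r=(662,114),s3f=(656,222),s1r=(338,101),s1f=(331,209)).items(): print(k,T.plane(*A(*p),.101))
print("corners z.09")
for p in [(737,68),(726,256),(275,58)]: print(T.plane(*A(*p),.09))
print("st3 foot corners z.095"); 
for p in [(295,72),(383,73),(362,276),(288,270)]: print(T.plane(*A(*p),.095))
print("st3 posttop guess", T.plane(*A(282,128),.236), "tip",T.plane(*A(268,370),.242))
print("basketL grip", T.plane(*A(50,272),.157),[T.plane(*A(*p),.05) for p in [(75,235),(178,258),(155,362),(48,340)]])
print("stand foot",[T.plane(*B(*p),.005) for p in [(313,178),(533,315),(510,372),(283,268)]])
print("post top",T.plane(*B(430,257),.146),"tip",T.plane(*B(738,372),.152))
print("basketR grip",T.plane(*B(256,332),.157),[T.plane(*B(*p),.05) for p in [(205,252),(338,315),(268,438),(142,372)]])
E
```

```text
[ 0.3043 -0.123   1.5334] [ 0.1407 -1.2466  0.6283]
s2r [0.5663 0.0668 0.101 ]
s2f [0.5049 0.0689 0.101 ]
s3r [ 0.5623 -0.023   0.101 ]
s3f [ 0.5004 -0.0198  0.101 ]
s1r [0.571  0.1567 0.101 ]
s1f [0.5089 0.1593 0.101 ]
corners z.09
[ 0.5908 -0.064   0.09  ]
[ 0.4821 -0.0579  0.09  ]
[0.5984 0.1946 0.09  ]
st3 foot corners z.095
[0.5891 0.1822 0.095 ]
[0.5882 0.1331 0.095 ]
[0.4714 0.1426 0.095 ]
[0.475  0.1836 0.095 ]
st3 posttop guess [0.5319 0.1582 0.236 ] tip [0.4067 0.161  0.242 ]
basketL grip [0.4674 0.2962 0.157 ] [array([0.5018, 0.3152, 0.05  ]), array([0.4878, 0.256 , 0.05  ]), array([0.427 , 0.2674, 0.05  ]), array([0.4402, 0.3286, 0.05  ])]
stand foot [array([ 0.4359, -0.2589,  0.005 ]), array([ 0.3739, -0.356 ,  0.005 ]), array([ 0.3486, -0.3451,  0.005 ]), array([ 0.3956, -0.2447,  0.005 ])]
post top [ 0.3913 -0.2933  0.146 ] tip [ 0.3438 -0.4156  0.152 ]
basketR grip [ 0.3608 -0.2213  0.157 ] [array([ 0.4   , -0.2073,  0.05  ]), array([ 0.3724, -0.2646,  0.05  ]), array([ 0.3195, -0.2334,  0.05  ]), array([ 0.3482, -0.1793,  0.05  ])]
```

```bash
python3 - <<'E'
from h import *
np.set_printoptions(precision=4,suppress=True)
rows=[]
for r in np.arange(.3,.72,.06):
  for z in (.05,.15,.25,.35):
    q=manip.inverse_kinematics([r,0,z],down(np.pi/2))
    if q is not None: rows.append((r,z,*q))
rows=np.array(rows); print(rows[::3])
def f(p):
    r0,h,a,g,b,d,e,l=p
    j2,j3,j4=rows[:,3],rows[:,4],rows[:,5]
    # upper link angle from vertical: j2+g ; fore link from vertical: j2+j3+e
    R=r0+a*np.sin(j2+g)+b*np.sin(j2+j3+e)
    Z=h+a*np.cos(j2+g)+b*np.cos(j2+j3+e)-d
    return np.r_[R-rows[:,0],Z-rows[:,1]]
for g in (0,):
  for e in (1.57,0,.8):
    s=least_squares(f,[0,.3,.3,0,.3,.3,e,0]); print(s.x,np.abs(s.fun).max())
for n,p in [("basketL",(.467,.296)),("st1",(.517,.159)),("hook1",(.43,.164)),("hook3",(.42,-.016)),("stand",(.391,-.293))]:
  for z in (.1,.2,.3,.35):
    print(n,z,*[manip.inverse_kinematics([*p,z],down(np.pi/2))])
E
```

```text
[[ 0.3     0.05    0.      0.0504 -0.7614  0.759   0.      0.    ]
 [ 0.3     0.35    0.     -0.1843 -0.1299  1.6251  0.      0.    ]
 [ 0.36    0.25    0.     -0.0477 -0.2701  1.3484  0.      0.    ]
 [ 0.42    0.15    0.      0.1412 -0.3404  1.0892  0.      0.    ]
 [ 0.48    0.05    0.      0.3648 -0.3372  0.8688  0.      0.    ]
 [ 0.48    0.35    0.      0.1827  0.2366  1.6248  0.      0.    ]
 [ 0.54    0.25    0.      0.3141  0.1528  1.4095  0.      0.    ]
 [ 0.6     0.15    0.      0.4813  0.1411  1.2306  0.      0.    ]
 [ 0.66    0.05    0.      0.6741  0.2011  1.0978  0.      0.    ]
 [ 0.66    0.35    0.      0.6152  0.8831  1.8387  0.      0.    ]]
[ 0.0777 -0.74    0.752   0.8958 -0.3191 -0.5871  1.5666  0.    ] 0.14686504345497858
[ 0.0777  0.4495  0.752   0.8958  0.3191  0.6025 -1.575   0.    ] 0.14686504431129582
[ 0.0777  1.7825  0.752   0.8958 -0.3191  1.9354  1.5666  0.    ] 0.14686504393391925
basketL 0.1 [ 0.5649  0.4333 -0.0751  1.0624  0.      0.5649]
basketL 0.2 [0.5649 0.36   0.0879 1.2987 0.     0.5649]
basketL 0.3 [0.5649 0.3334 0.308  1.5454 0.     0.564
[... 285 characters left out ...]
[ 0.3644  0.2683 -0.3228  0.9798  0.      0.3644]
hook1 0.2 [ 0.3644  0.1793 -0.1559  1.2356  0.      0.3644]
hook1 0.3 [0.3644 0.1413 0.0591 1.4885 0.     0.3644]
hook1 0.35 [0.3644 0.1415 0.1871 1.6164 0.     0.3644]
hook3 0.1 [-0.0381  0.1963 -0.4197  0.9548  0.     -0.0381]
hook3 0.2 [-0.0381  0.1012 -0.2484  1.2211  0.     -0.0381]
hook3 0.3 [-0.0381  0.0605 -0.032   1.4783  0.     -0.0381]
hook3 0.35 [-0.0381  0.0597  0.0949  1.606   0.     -0.0381]
stand 0.1 [-0.6431  0.3188 -0.2505  1.0015  0.     -0.6431]
stand 0.2 [-0.6431  0.2344 -0.0858  1.2506  0.     -0.6431]
stand 0.3 [-0.6431  0.1992  0.1293  1.5009  0.     -0.6431]
stand 0.35 [-0.6431  0.2007  0.259   1.6291  0.     -0.6431]
```

```bash
python3 - <<'E'
from h import *
T=Cam("top");S=Cam("side")
crop(T.im,0,190,220,400,3.6,"t_c.png"); crop(S.im,0,0,300,240,2.6,"s_c.png")
E
```

```text
(no output)
```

View pics/s_c.png

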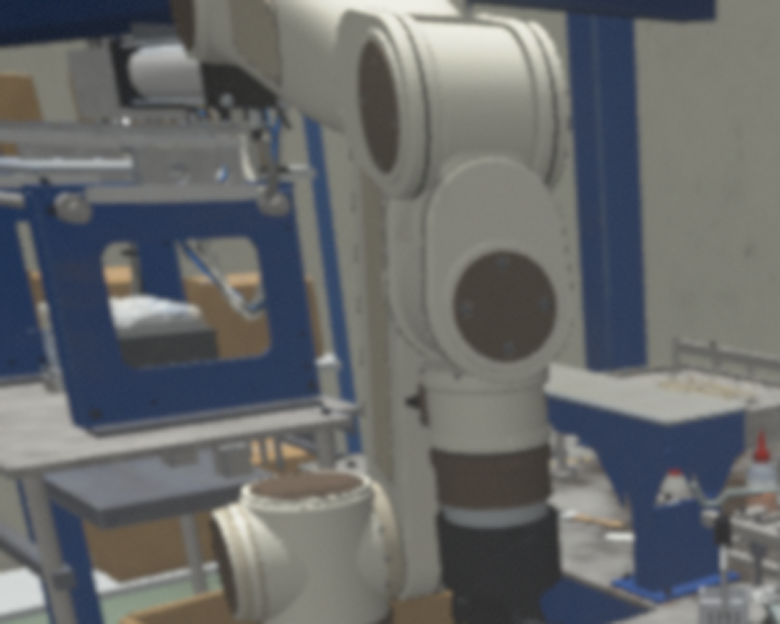

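```bash
python3 - <<'E'
from h import *
np.set_printoptions(precision=4,suppress=True)
rows=[]
for r in np.arange(.3,.72,.06):
  for z in (.05,.15,.25,.35):
    q=manip.inverse_kinematics([r,0,z],down(np.pi/2))
    if q is not None: rows.append((r,z,*q))
rows=np.array(rows)
def f(p):
    r0,h,a,b,e=p; g=0
    j2,j3=rows[:,3],rows[:,4]
    R=r0+a*np.sin(j2+g)+b*np.sin(j2-j3+e)
    Z=h+a*np.cos(j2+g)+b*np.cos(j2-j3+e)
    return np.r_[R-rows[:,0],Z-rows[:,1]]
for e in (1.57,0,.8):
    s=least_squares(f,[0,.3,.3,.3,e]); print(s.x,np.abs(s.fun).max())
T=Cam("top");S=Cam("side")
for X in [(.23,.06,.765),(.39,.16,.765),(.54,.38,.27),(0.4,.38,.27)]: print(X,T.proj(X),S.proj(X))
E
```

```text
[-0.     -0.1642  0.4933  0.3915  1.5504] 7.854994432676676e-12
[-0.     -0.1642  0.4933  0.3915  1.5504] 2.914335439641036e-16
[-0.     -0.1642  0.4933  0.3915  1.5504] 2.3592239273284576e-16
(0.23, 0.06, 0.765) [176.9499 383.1809] [196.2974 -13.4327]
(0.39, 0.16, 0.765) [103.1345 257.3865] [256.1042  -5.9027]
(0.54, 0.38, 0.27) [ 87.5308 213.7314] [292.0076 160.4683]
(0.4, 0.38, 0.27) [ 84.5039 278.6925] [252.5572 162.3057]
```

View pics/t_c.png

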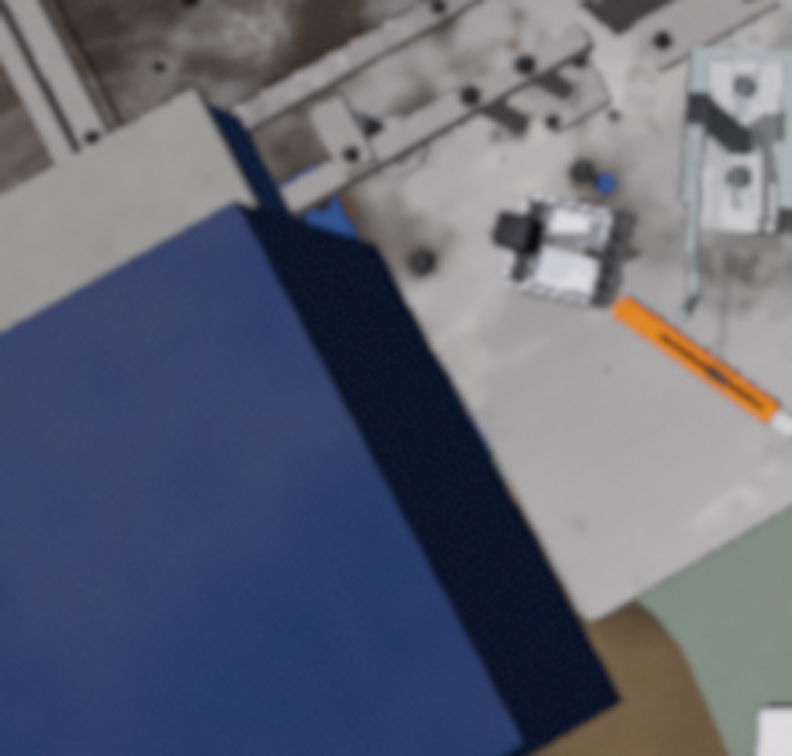

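```bash
python3 - <<'E'
from h import *
np.set_printoptions(precision=3,suppress=True)
T=Cam("top");S=Cam("side")
for z in (.5,.55,.6,.65,.7): print(z,S.proj((.161,-.473,z)),S.proj((.038,-.111,z)),T.proj((.038,-.111,z)))
for z in (.1,.2): print(S.proj((0,0,z)))
E
```

```text
0.5 [185.5   138.409] [119.484 112.218] [315.587 485.278]
0.55 [182.574 104.905] [116.147  87.779] [315.258 493.844]
0.6 [179.49   69.583] [112.682  62.399] [314.893 503.363]
0.65 [176.233  32.291] [109.081  36.024] [314.484 514.005]
0.7 [172.79   -7.141] [105.335   8.593] [314.024 525.982]
[128.791 263.039]
[123.607 227.628]
```

```bash
python3 - <<'E'
from h import *
np.set_printoptions(precision=4,suppress=True)
T=Cam("top");S=Cam("side")
def red(c,x0,y0,x1,y1):
    h=cv2.cvtColor(c.im,cv2.COLOR_BGR2HSV); m=(((h[...,0]<8)|(h[...,0]>172))&(h[...,1]>120)&(h[...,2]>70)).astype(np.uint8)
    n,l,st,ce=cv2.connectedComponentsWithStats(m[y0:y1,x0:x1])
    return [(st[i,4],ce[i]+[x0,y0],st[i,:4]+[x0,y0,0,0]) for i in range(1,n) if st[i,4]>20]
a=red(T,225,255,300,300); b=red(S,255,235,310,285); print(a,b)
crop(S.im,230,200,330,300,6,"s_d.png")
for i in a: print("z.1",T.plane(*i[1],.1),T.plane(*i[1],.06))
# stations etc.
yaw=-.0477; ex=np.array([np.cos(yaw),np.sin(yaw),0])
E
```

```text
[(np.int32(250), array([268.872, 273.812]), array([260, 265,  18,  18])), (np.int32(259), array([244.5135, 276.4672]), array([236, 268,  18,  18]))] [(np.int32(142), array([281.6127, 251.8239]), array([273, 245,  19,  15]))]
z.1 [0.422  0.0036 0.1   ] [0.4253 0.0072 0.06  ]
z.1 [0.416  0.0622 0.1   ] [0.4191 0.0674 0.06  ]
```

View pics/s_d.png

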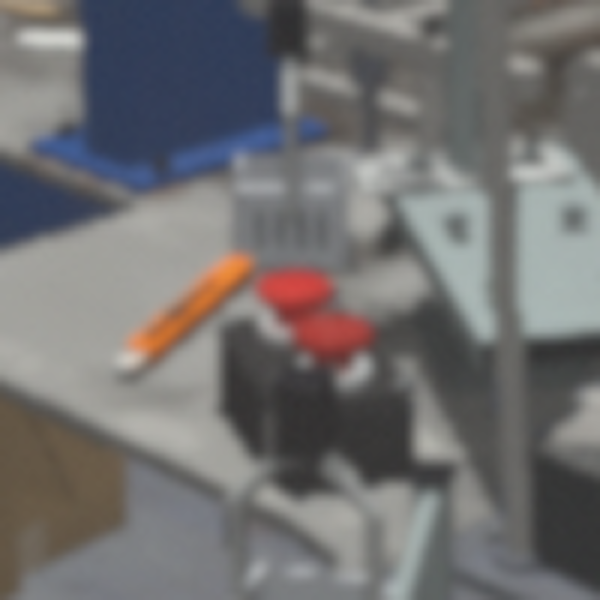

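```bash
python3 - <<'E'
from h import *
np.set_printoptions(precision=4,suppress=True)
T=Cam("top");S=Cam("side")
D=lambda X,Y:uv(X,Y,230,200,6)
A=lambda X,Y:uv(X,Y,220,170,3)
B=lambda X,Y:uv(X,Y,320,240,5.7)
C=lambda X,Y:uv(X,Y,130,190,4.4,4.2857)
print("far red",tri(T,(244.5,276.5),S,D(295,285)),"near",tri(T,(268.9,273.8),S,D(333,330)))
crop(S.im,255,180,355,255,8,"s_e.png")
crop(S.im,255,260,335,350,6.5,"s_f.png")
E
```

```text
far red (array([0.419 , 0.0649, 0.0773]), np.float64(0.0027297889181627177)) near (array([0.4251, 0.0054, 0.0767]), np.float64(0.0022700127183284315))
```

View pics/s_e.png

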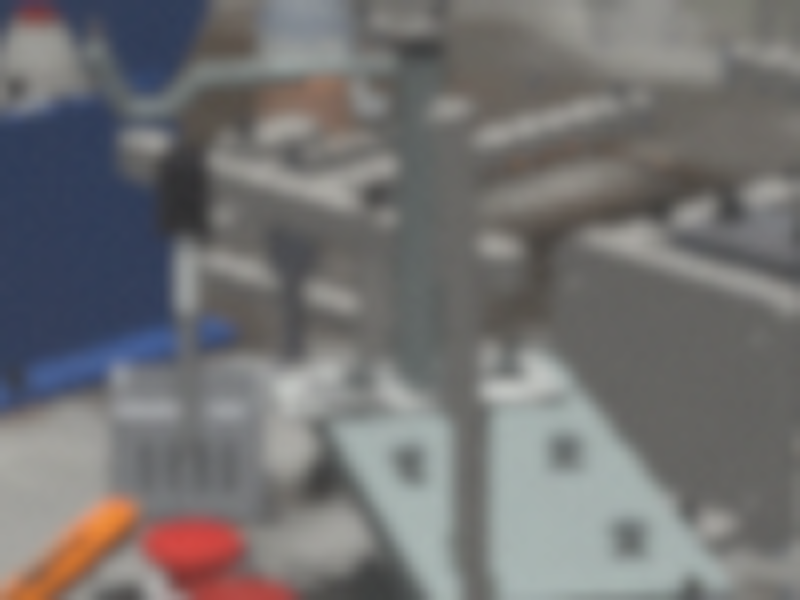

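View pics/s_f.png

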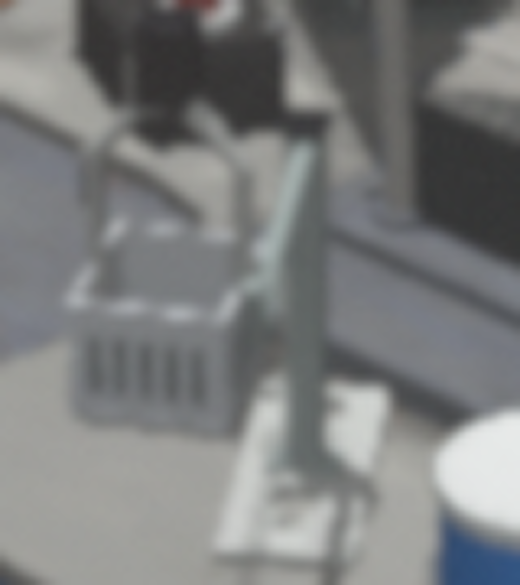

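```bash
python3 - <<'E'
from h import *
np.set_printoptions(precision=4,suppress=True)
T=Cam("top");S=Cam("side")
E_=lambda X,Y:uv(X,Y,255,180,8)
F=lambda X,Y:uv(X,Y,255,260,6.5)
B=lambda X,Y:uv(X,Y,320,240,5.7)
C=lambda X,Y:uv(X,Y,130,190,4.4,4.2857)
for z in(0,.03): 
    p=S.plane(*F(395,215),z); print("pole base",p,T.proj(p))
    for h in (.1,.2,.3,.4): print(h,S.proj(p+[0,0,h]),T.proj(p+[0,0,h]))
print("L grip",tri(T,C(50,270),S,E_(185,150)))
print("st3 tip",tri(T,C(268,370),S,E_(92,35)))
print("st3 post top",tri(T,C(282,126),S,E_(418,40)))
print("R grip",tri(T,B(256,332),S,F(165,110)))
print("stand post top",tri(T,B(430,257),S,F(308,118)))
print("s2r",tri(T,C(500,110),S,E_(565,452)),"s2f",tri(T,C(495,217),S,E_(410,465)),"s3r",tri(T,C(662,115),S,E_(632,540)))
crop(S.im,280,160,340,300,4.2,"s_g.png")
crop(T.im,230,120,390,240,5,"t_d.png")
E
```

```text
pole base [ 0.4869 -0.106   0.    ] [314.7984 251.6664]
0.1 [315.9028 260.1388] [314.3169 246.7788]
0.2 [316.4928 225.6693] [313.7644 241.1713]
0.3 [317.1194 189.0636] [313.1241 234.6724]
0.4 [317.7861 150.1168] [312.3732 227.051 ]
pole base [ 0.4704 -0.1605  0.03  ] [336.2125 256.6205]
0.1 [315.9315 258.4584] [337.2223 251.9689]
0.2 [316.554  222.0978] [338.3843 246.6153]
0.3 [317.2171 183.3598] [339.7361 240.388 ]
0.4 [317.925  142.0032] [341.328  233.0541]
L grip (array([0.4682, 0.295 , 0.1609]), np.float64(0.000352507232701071))
st3 tip (array([0.405 , 0.1594, 0.2501]), np.float64(0.002102874631979106))
st3 post top (array([0.5324, 0.157 , 0.241 ]), np.float64(0.0006374177496359744))
R grip (array([ 0.3615, -0.2237,  0.1211]), np.float64(0.0015310228977475381))
stand post top (array([ 0.3941, -0.2939,  0.1466]), np.float64(0.00586409192946591))
s2r (array([0.5668, 0.0668, 0.0984]), np.float64(0.002399319305470324)) s2f (array([0.5053, 0.069 , 0.098 ]), np.float64(0.0021820765276750935)) s3r (array([ 0.5638, -0.0231,  0.0976]), np.float64(0.003108059460184059))
```

View pics/s_g.png

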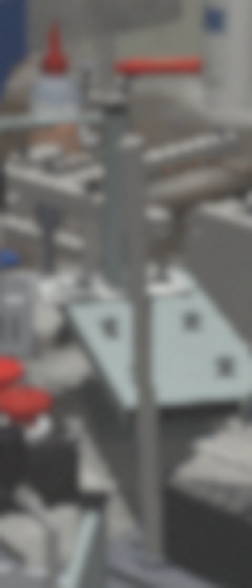

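View pics/t_d.png

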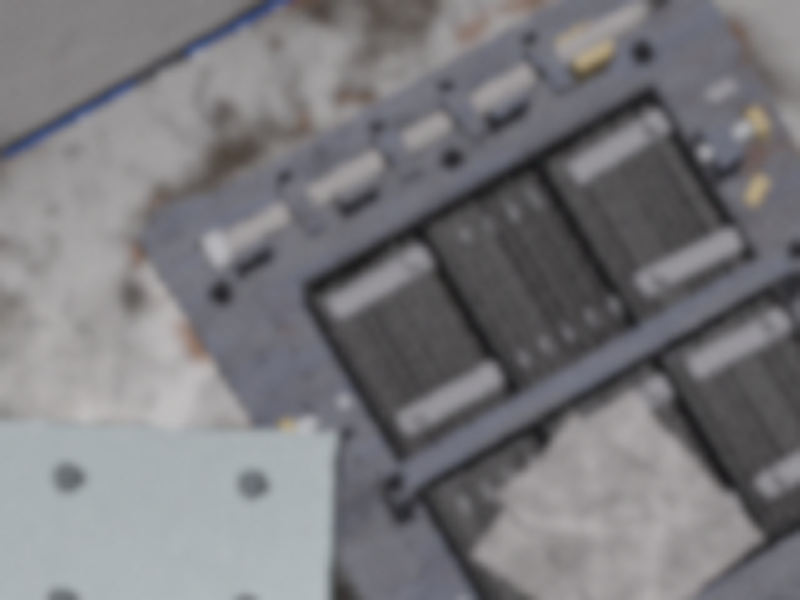

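```bash
python3 - <<'E'
from h import *
T=Cam("top");S=Cam("side")
crop(T.im,285,190,385,270,8,"t_e.png")
crop(S.im,270,60,370,135,8,"s_h.png")
E
```

```text
(no output)
```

View pics/t_e.png

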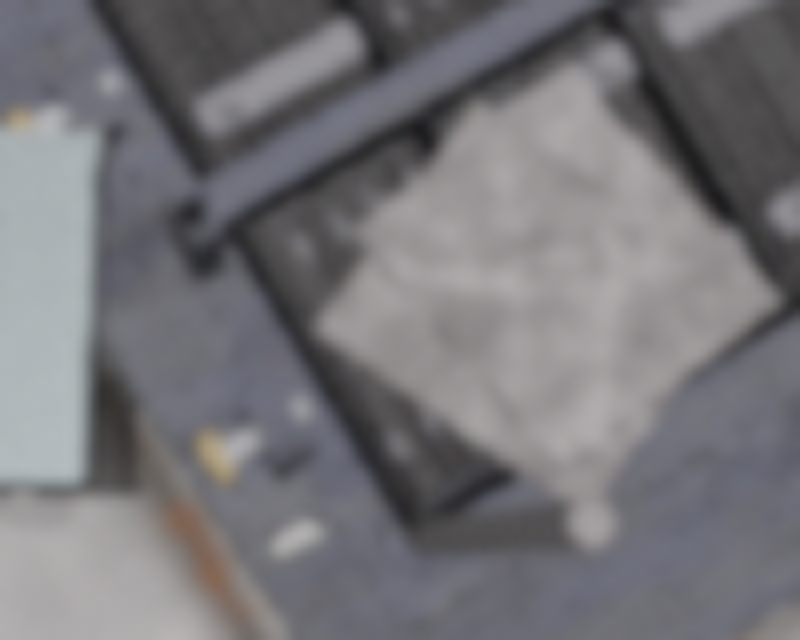

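```bash
python3 - <<'E'
from h import *
np.set_printoptions(precision=4,suppress=True)
T=Cam("top");S=Cam("side")
for v in (150,165,180,200):print(v,tri(T,(358.7,255.5),S,(303,v)))
print(tri(T,(337.5,257),S,(315.5,293)))
for z in (.2,.25,.3,.35,.4,.5): print(z,T.plane(358.7,255.5,z),S.proj(T.plane(358.7,255.5,z)))
E
```

```text
150 (array([ 0.4273, -0.1925,  0.4191]), np.float64(0.003854241395582595))
165 (array([ 0.4292, -0.1941,  0.385 ]), np.float64(0.007918391664141404))
180 (array([ 0.431 , -0.1958,  0.3502]), np.float64(0.012072795658746907))
200 (array([ 0.4336, -0.1982,  0.3026]), np.float64(0.01775734786967735))
(array([ 0.4695, -0.1637,  0.0307]), np.float64(0.0005081210066732889))
0.2 [ 0.4538 -0.2067  0.2   ] [315.2551 240.3078]
0.25 [ 0.4482 -0.2036  0.25  ] [312.9696 220.7557]
0.3 [ 0.4426 -0.2004  0.3   ] [310.6125 200.5907]
0.35 [ 0.437  -0.1973  0.35  ] [308.1803 179.7834]
0.4 [ 0.4314 -0.1941  0.4   ] [305.6694 158.3029]
0.5 [ 0.4201 -0.1879  0.5   ] [300.3956 113.1864]
```

View pics/s_h.png

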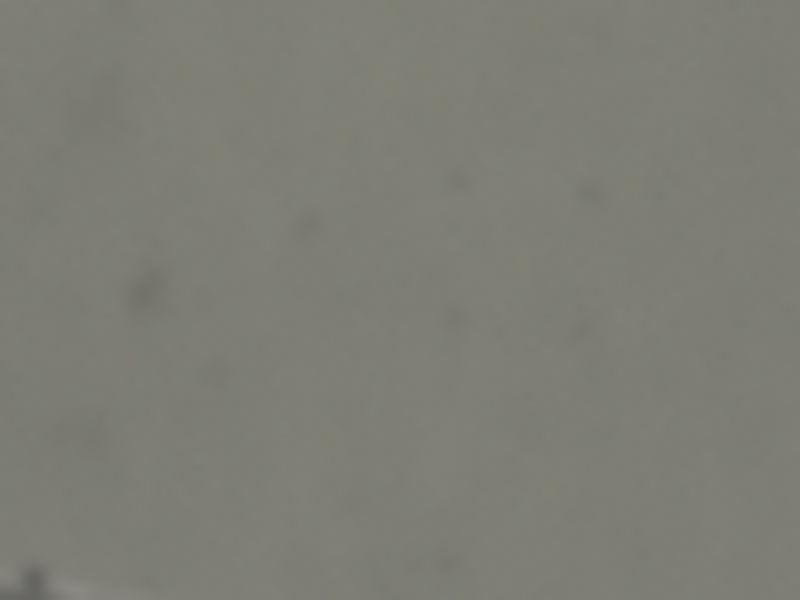

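```bash
cat >> h.py <<'E'
def pose(hd,tilt=0.):
    """tool: fingers tilted from down towards heading hd by tilt; jaws' axis horizontal, at hd+90deg"""
    c,s=np.cos(hd),np.sin(hd)
    x=np.array([np.sin(tilt)*c,np.sin(tilt)*s,-np.cos(tilt)]); y=np.array([-s,c,0.]); z=np.cross(x,y)
    q=Rn.from_matrix(np.stack([x,y,z],1)).as_quat(); return np.array([q[3],q[0],q[1],q[2]])
def links(q):
    a=np.array([np.cos(q[0]),np.sin(q[0]),0]); k=np.array([0,0,1.])
    E=a*.4933*np.sin(q[1])+k*(.246+.4933*np.cos(q[1])); b=q[1]-q[2]+1.5504
    return E,E+.3915*(a*np.sin(b)+k*np.cos(b))
def housing(q,rad=.06):
    """smallest clearance (approx) of elbow/forearm/wrist to the overhead housing"""
    E,W=links(q); e=np.array([.848,.53]); n=np.array([-.53,.848]); c=np.array([.23,.06]); L=.189
    lat=np.array([-np.sin(q[0]),np.cos(q[0]),0]); best=9
    for off in (-.05,0,.05):
      for f in np.linspace(0,1,21):
        P=E+(W-E)*f+lat*off; u=(P[:2]-c)@e; v=(P[:2]-c)@n
        d=np.array([max(-u,u-L,0),max(-v,0),max(.765-P[2],0)]); best=min(best,np.linalg.norm(d)-rad)
    return best
E
python3 - <<'E'
from h import *
np.set_printoptions(precision=4,suppress=True)
T=Cam("top")
for z in (.66,.7): print(T.plane(450,465,z))
q=manip.get_state()["joint_positions"]; E,W=links(q); print(E,W,T.proj(W),housing(q))
# lattice fit
pts={(1,0):(338,101),(1,1):(331,209),(2,0):(500,108),(2,1):(495,215),(3,0):(662,114),(3,1):(656,222)}
P=[];M=[]
for (i,j),p in pts.items():
    P.append(T.plane(*uv(*p,130,190,4.4,4.2857),.101)[:2]); M.append(((.026,-.036)[j],(2-i)*.09))
P=np.array(P);M=np.array(M)
def f(x):
    c,s=np.cos(x[2]),np.sin(x[2]); return (M@np.array([[c,s],[-s,c]])+x[:2]-P).ravel()
r=least_squares(f,[.54,.07,0]); print(r.x,r.fun)
for k in (1,2,3):
    c,s=np.cos(r.x[2]),np.sin(r.x[2]); print(k,r.x[:2]+(2-k)*.09*np.array([-s,c]))
for t in (0,20,25,30):
  for pos in [(.533,.1585,.2),(.533,.1585,.27),(.45,.14,.27),(.35,.08,.27),(.468,.295,.13),(.468,.295,.3),(.436,.164,.27),(.38,.166,.27),(.4,.25,.27)]:
    q=manip.inverse_kinematics(pos,pose(-.048 if pos[0]!=.468 else -.2,np.radians(t)))
    print(t,pos,None if q is None else (np.array(q),housing(q)))
E
```

```text
[ 0.1058 -0.3016  0.66  ]
[ 0.1148 -0.2934  0.7   ]
[ 0.0378 -0.1113  0.7251] [ 0.161  -0.4734  0.6415] [565.0756 421.7028] 0.15597301062347355
[ 0.5406  0.0679 -0.0471] [-0.0001 -0.0001 -0.      0.0002  0.0003 -0.0001 -0.0003  0.0007  0.0001
 -0.0003  0.0001 -0.0005]
1 [0.5449 0.1578]
2 [0.5406 0.0679]
3 [ 0.5364 -0.022 ]
0 (0.533, 0.1585, 0.2) (array([0.289 , 0.3662, 0.097 , 1.3016, 0.    , 0.337 ]), np.float64(0.007984483389578217))
0 (0.533, 0.1585, 0.27) (array([0.289 , 0.3427, 0.2445, 1.4726, 0.    , 0.337 ]), np.float64(-0.0010487213182382438))
0 (0.45, 0.14, 0.27) (array([0.3016, 0.1696, 0.0159, 1.4171, 0.    , 0.3496]), np.float64(-0.008958301937863303))
0 (0.35, 0.08, 0.27) (array([ 0.2247, -0.057 , -0.2269,  1.4009,  0.    ,  0.2727]), np.float64(0.0039439986735260585))
0 (0.468, 0.295, 0.13) (array([ 0.5624,  0.4072, -0.0308,  1.1328,  0.    ,  0.7624]), np.float64(0.013070364730221676))
0 (0.468, 0.295, 0.3) (array([0.5624, 0.3341, 0.3089, 1.5457, 0.    , 0.7624]), np.float64(-0.006661916411123403))
0 (0.436, 0.164, 0.27) (array([0.3598, 0.1586, 0.0027, 1.4148, 0.    , 0
[... 2833 characters left out ...]
7) (array([ 0.4144, -0.4544, -0.6314,  0.9169, -0.2249,  0.4075]), np.float64(0.08608289855935877))
30 (0.468, 0.295, 0.13) (array([ 0.7945,  0.2247, -0.4301,  0.6111, -0.4326,  0.927 ]), np.float64(0.03589305295917895))
30 (0.468, 0.295, 0.3) (array([ 0.7945,  0.0823, -0.1251,  1.0586, -0.4326,  0.927 ]), np.float64(0.0005785791278790434))
30 (0.436, 0.164, 0.27) (array([ 0.542 , -0.1834, -0.4661,  0.8409, -0.2819,  0.5255]), np.float64(0.05477448301629817))
30 (0.38, 0.166, 0.27) (array([ 0.649 , -0.2782, -0.5293,  0.903 , -0.3267,  0.6273]), np.float64(0.065611779676983))
30 (0.4, 0.25, 0.27) (array([ 0.8029, -0.114 , -0.4012,  0.9199, -0.3854,  0.7792]), np.float64(0.040874410837708014))
```

```bash
cat >> h.py <<'E'
YB=-.0471; HX=np.array([np.cos(YB),np.sin(YB),0]); HY=np.array([-np.sin(YB),np.cos(YB),0])
ST={1:np.array([.5449,.1578,.09]),2:np.array([.5406,.0679,.09]),3:np.array([.5364,-.022,.09])}
def tcp(g,hd,tilt):
    return np.asarray(g)+.019*np.array([np.sin(tilt)*np.cos(hd),np.sin(tilt)*np.sin(hd),-np.cos(tilt)])
def st(msg=""):
    s=manip.get_state(); np.set_printoptions(precision=4,suppress=True)
    print(msg,"t%.1f"%s["time"],"p",s["eef_pos"],"F",s["force"].round(1),"op %.3f"%s["opening"],"hous %.3f"%housing(s["joint_positions"])); return s
E
python3 - <<'E'
from h import *
t=np.radians(30)
manip.command_gripper(.7,40)
manip.move_linear([.115,-.335,.25],vel=.25); st()
manip.move_to([.33,.04,.25],pose(YB,t)); st()
post=ST[1]-.012*HX; g=post+[0,0,.132]
a=tcp(g,YB,t)
manip.move_linear(a+[0,0,.065],vel=.2); st("above")
manip.move_linear(a,vel=.1,threshold=15); st("at")
for n in("side","top"):
    c=Cam(n); cv2.imwrite(f"pics/{n}1.png",c.im)
    if n=="side": crop(c.im,220,80,360,240,4,"s1.png")
    else: crop(c.im,130,190,310,330,4,"t1.png")
E
```

```text
t2.2 p [ 0.1154 -0.3362  0.2504] F [-0.5  0.1  0.2] op 0.703 hous 0.114
 t3.8 p [0.3304 0.0397 0.2501] F [0.2 0.4 0.9] op 0.702 hous 0.118
above t5.1 p [0.5417 0.1573 0.2702] F [0.7 0.3 0.8] op 0.702 hous 0.027
at t5.9 p [0.5428 0.1581 0.2064] F [ 0.3 -0.7  0.6] op 0.702 hous 0.050
```

View pics/s1.png

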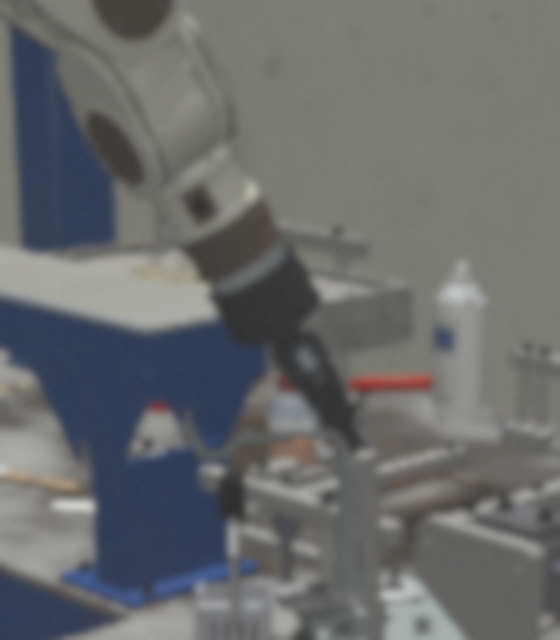

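View pics/side1.png

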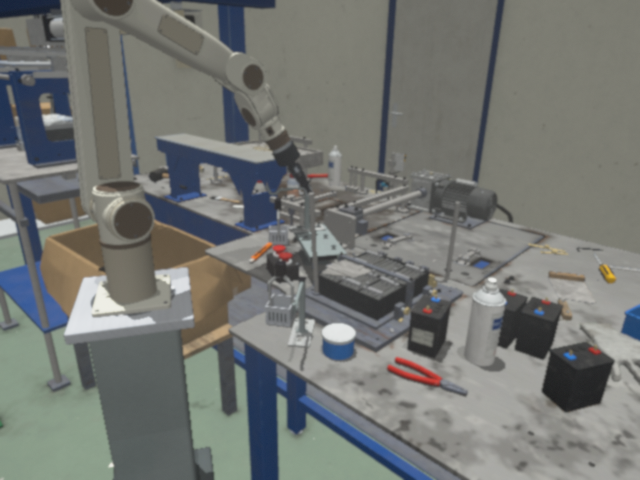

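```bash
python3 - <<'E'
from h import *
S=Cam("side"); s=st()
f=lambda X:((S.proj(X)-[220,80])*4)
print(f(s["eef_pos"]),f(ST[1]-.012*HX+[0,0,.146]),f(s["eef_pos"]+.03*HY*0),f(s["eef_pos"]-.035*HY))
E
python3 - <<'E'
from h import *
manip.command_gripper(0.0,40); st("closed")
S=Cam("side"); crop(S.im,250,140,350,240,6,"s2.png")
T=Cam("top"); crop(T.im,130,190,310,330,4,"t2.png")
E
```

```text
t6.1 p [0.543  0.1582 0.2067] F [-0.4 -0.6  0.2] op 0.701 hous 0.050
[359.0372 459.2249] [346.9864 423.9812] [359.0372 459.2249] [369.2664 471.5975]
closed t6.5 p [0.5426 0.1581 0.2057] F [ 1.6 -0.1 -0.2] op 0.157 hous 0.050
```

View pics/s2.png

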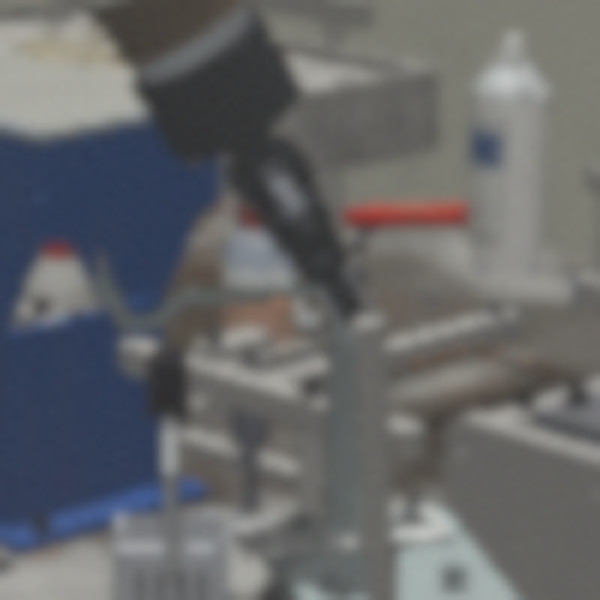

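View pics/t2.png

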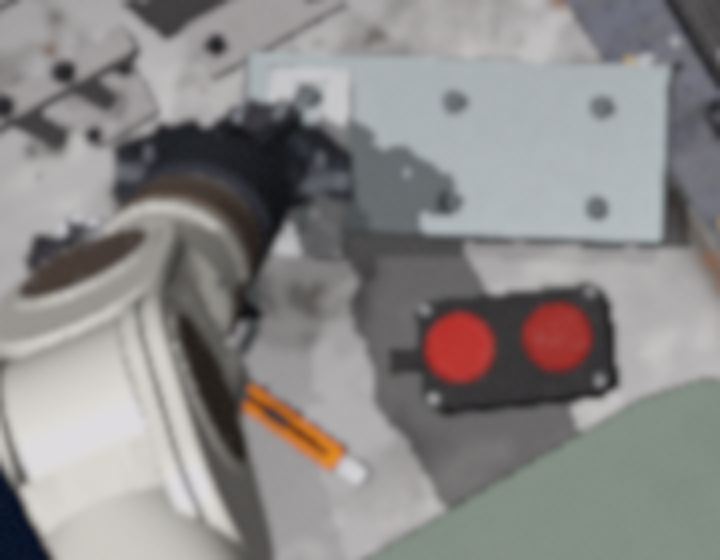

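```bash
python3 - <<'E'
from h import *
manip.command_gripper(0.0,60)
p=st()["eef_pos"]
r=manip.move_linear(p+.022*HX,vel=.03,threshold=25); s=st(str(r)); print((s["eef_pos"]-p)@HX)
manip.dwell(.3); s=st()
S=Cam("side"); crop(S.im,250,140,350,240,6,"s3.png")
T=Cam("top"); crop(T.im,130,190,310,330,4,"t3.png")
E
```

```text
t6.9 p [0.5426 0.1581 0.2057] F [0.7 0.8 0.6] op 0.158 hous 0.050
False t7.8 p [0.5636 0.1576 0.2065] F [-12.5   1.6  12.7] op 0.150 hous 0.043
0.021034392599209407
 t8.1 p [0.5636 0.1576 0.2065] F [-12.9   1.1  13. ] op 0.152 hous 0.043
```

View pics/t3.png

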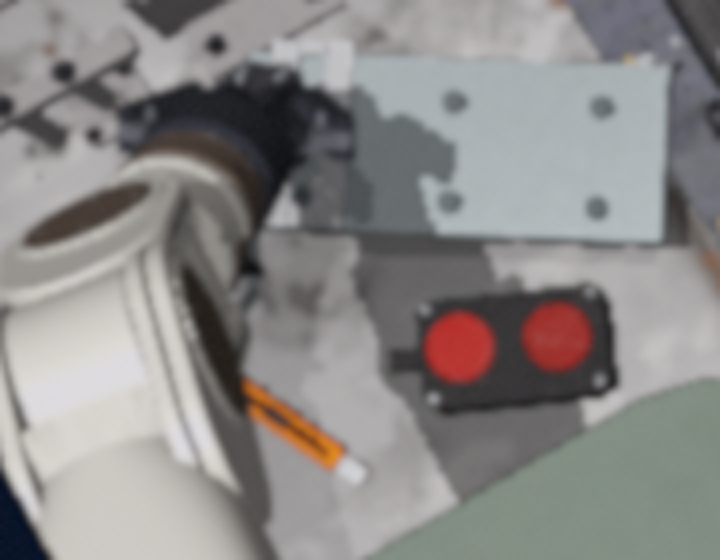

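View pics/s3.png

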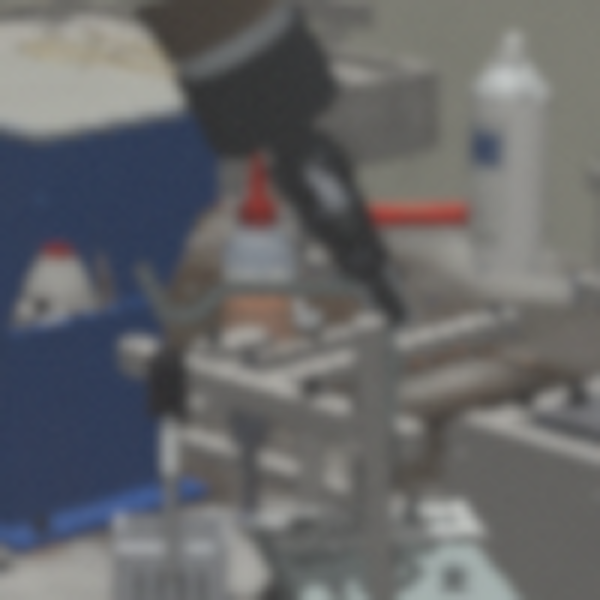

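```bash
python3 - <<'E'
from h import *
p=st()["eef_pos"]
manip.move_linear(p-.002*HX,vel=.03); st()
manip.command_gripper(.6); st()
manip.move_linear(p+[0,0,.06],vel=.1); st()
manip.move_linear([.33,.03,.25],vel=.25); st()
S=Cam("side"); crop(S.im,250,140,350,240,6,"s4.png")
T=Cam("top"); crop(T.im,130,190,310,330,4,"t4.png"); cv2.imwrite("pics/top4.png",T.im)
E
```

```text
t8.2 p [0.5636 0.1576 0.2066] F [-12.4   2.   12. ] op 0.151 hous 0.043
 t8.4 p [0.5615 0.1576 0.2065] F [-4.2  0.1  5.3] op 0.152 hous 0.043
 t8.8 p [0.5618 0.1576 0.2064] F [-1.3  0.1 -0.5] op 0.601 hous 0.043
 t9.6 p [0.5632 0.1575 0.2659] F [-0.6 -0.2 -0.3] op 0.603 hous 0.024
 t10.8 p [0.3307 0.0302 0.2503] F [-0.6  0.2  0.8] op 0.600 hous 0.119
```

View pics/t4.png

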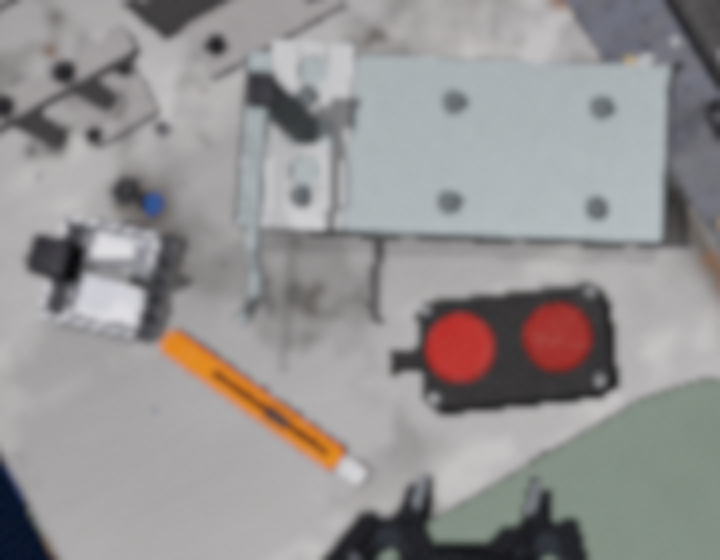

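View pics/s4.png

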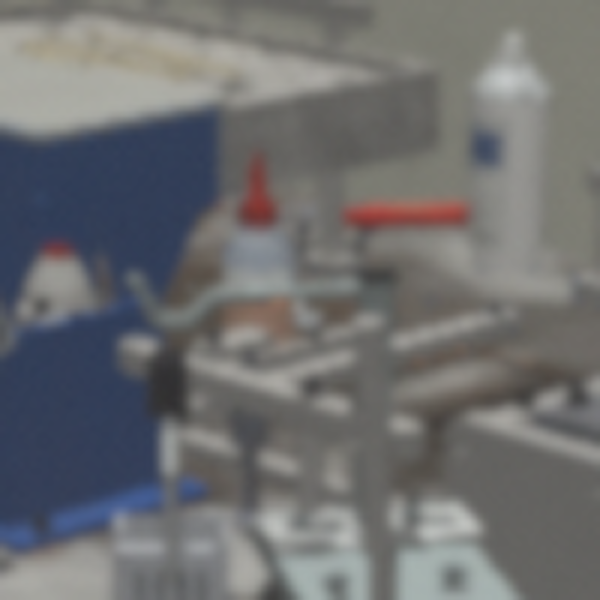

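```bash
python3 - <<'E'
from h import *
im=cv2.imread("pics/top4.png")
crop(im,350,255,455,320,7.6,"t5.png")
hsv=cv2.cvtColor(im,cv2.COLOR_BGR2HSV)[255:320,350:455]
e=cv2.resize(cv2.createCLAHE(3,(4,4)).apply(cv2.cvtColor(im,cv2.COLOR_BGR2GRAY)[255:320,350:455]),None,fx=7.6,fy=7.6,interpolation=cv2.INTER_CUBIC); cv2.imwrite("pics/t5b.png",e)
E
```

```text
(no output)
```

View pics/t5b.png

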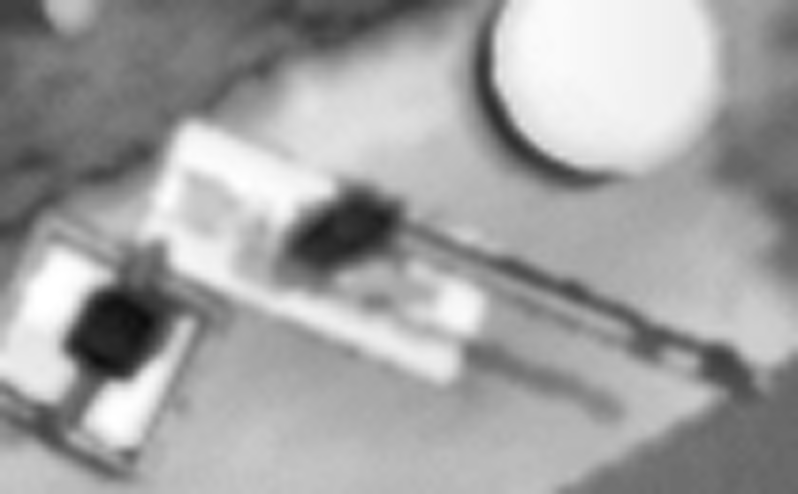

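```bash
python3 - <<'E'
from h import *
np.set_printoptions(precision=4,suppress=True)
T=Cam("top")
U=lambda X,Y:uv(X,Y,350,255,7.6)
P=lambda p,z:T.plane(*U(*p),z)
A,D,C,b=P((185,125),.005),P((445,385),.005),P((485,295),.005),P((210,275),.005)
print("A,D",A,D,"len",np.linalg.norm(A-D),"center",(A+D)/2)
print("lower edge yaw",np.degrees(np.arctan2(*(b-D)[[1,0]])),"AC yaw",np.degrees(np.arctan2(*(A-C)[[1,0]])),np.linalg.norm(A-C))
print("front edge",C-D)
pt=P((360,222),.146); tip=P((740,378),.152)
print("tip",tip); 
bar1,bar2=P((420,232),.141),P((520,270),.141); print("bar yaw",np.degrees(np.arctan2(*(bar1-bar2)[[1,0]])))
for q in [(290,250),(320,270),(345,185),(405,210),(380,240)]: print(P(q,.146))
d=A-D; print("diag heading",np.degrees(np.arctan2(d[1],d[0])), "minus", np.degrees(np.arctan2(50,116)))
E
```

```text
A,D [ 0.4354 -0.2573  0.005 ] [ 0.3477 -0.3427  0.005 ] len 0.12241831330735413 center [ 0.3916 -0.3     0.005 ]
lower edge yaw 64.48015848325275 AC yaw 59.873465572317116 0.11509730095117161
front edge [ 0.03   -0.0142  0.    ]
tip [ 0.3451 -0.4107  0.152 ]
bar yaw 68.71506844088843
[ 0.3849 -0.2763  0.146 ]
[ 0.3788 -0.2853  0.146 ]
[ 0.4046 -0.2935  0.146 ]
[ 0.3969 -0.3116  0.146 ]
[ 0.3878 -0.3037  0.146 ]
diag heading 44.22255334868836 minus 23.31770838675507
```

```bash
python3 - <<'E'
from h import *
hd=np.radians(67.5); q0=pose(hd)
manip.command_gripper(.55,40)
manip.move_to([.28,-.17,.27],pose(0.5)); st()
g=np.array([.3932,-.2948,.128]); a=tcp(g,hd,0)
manip.move_linear(a+[0,0,.09],q0,vel=.2); st()
r=manip.move_linear(a,vel=.1,threshold=12); st(str(r))
p=manip.get_state()["eef_pos"]
manip.command_gripper(0.,40); s=st("grip"); print(s["torque"])
T=Cam("top"); crop(T.im,330,235,460,335,6,"t6.png")
S=Cam("side"); crop(S.im,240,200,360,360,3.7,"s6.png")
E
```

```text
t12.3 p [ 0.28   -0.1697  0.2698] F [ 0.2  0.5 -0.5] op 0.549 hous 0.075
 t13.4 p [ 0.3931 -0.2939  0.1993] F [ 0.1 -0.8 -0.2] op 0.548 hous 0.084
False t14.5 p [ 0.3936 -0.2951  0.1097] F [0.4 0.4 0.2] op 0.552 hous 0.085
grip t14.9 p [ 0.394  -0.2952  0.1095] F [1.  0.3 0.1] op 0.152 hous 0.085
[-0.1192 -0.3708 -0.0714]
```

View pics/s6.png

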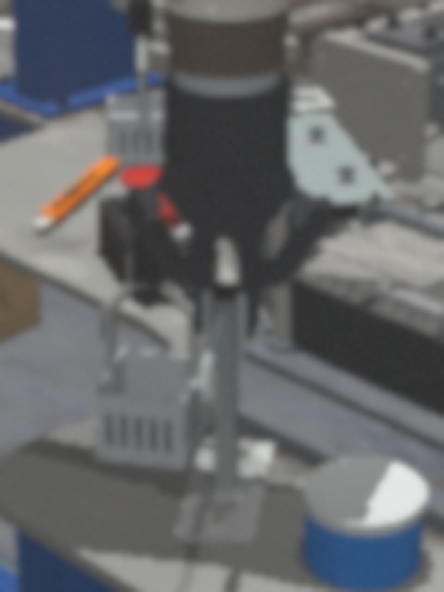

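```bash
python3 - <<'E'
from h import *
hd=np.radians(67.5)
manip.command_gripper(0.,90)
manip.move_linear([.394,-.2952,.13],vel=.05); st("lift")
manip.move_linear([.394,-.2952,.275],vel=.2); st()
manip.move_linear([.30,-.20,.275],vel=.2); st()
S=Cam("side"); crop(S.im,200,120,360,280,4,"s7a.png")
manip.move_linear([.30,-.08,.275],pose(YB),vel=.12); s=st()
manip.move_linear([.40,-.02,.275],vel=.2); s=st()
b=ST[3]-.012*HX
manip.move_linear([b[0],b[1],.245],vel=.15); s=st()
S=Cam("side"); crop(S.im,240,110,380,230,5.5,"s7.png"); cv2.imwrite("pics/side7.png",S.im)
T=Cam("top"); crop(T.im,170,180,350,320,4.4,"t7.png"); cv2.imwrite("pics/top7.png",T.im)
E
```

```text
lift t15.7 p [ 0.3938 -0.2951  0.1299] F [ 0.4  0.7 -4. ] op 0.147 hous 0.084
 t16.6 p [ 0.3933 -0.2947  0.2736] F [-0.5  0.6 -5. ] op 0.146 hous 0.082
 t17.4 p [ 0.3008 -0.2006  0.2749] F [ 0.5  0.2 -4.4] op 0.148 hous 0.078
 t18.9 p [ 0.3003 -0.0803  0.275 ] F [ 0.4  0.1 -4.8] op 0.153 hous 0.035
 t19.6 p [ 0.3989 -0.0204  0.2746] F [-0.  -1.2 -5.1] op 0.149 hous -0.000
 t20.6 p [ 0.5236 -0.0216  0.2452] F [ 0.7 -0.8 -4.7] op 0.149 hous 0.003
```

View pics/s7.png

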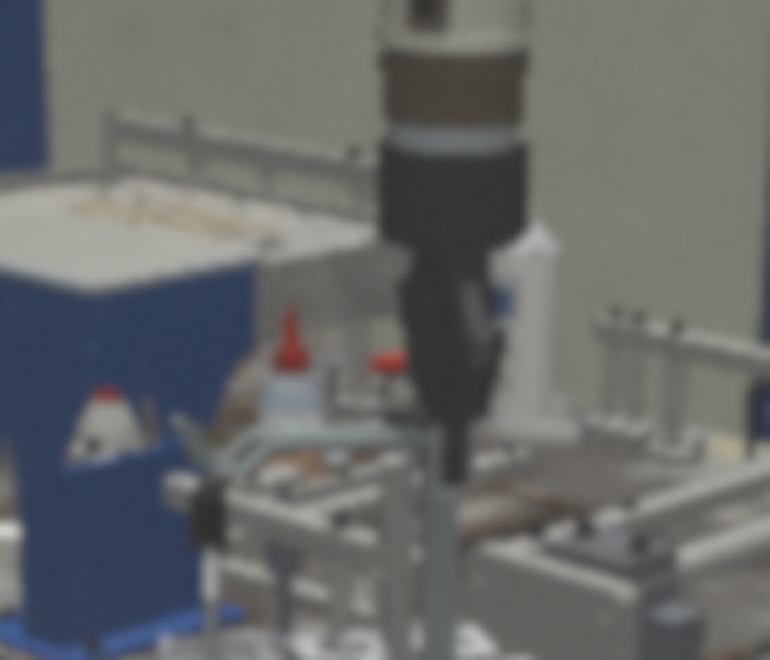

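View pics/t7.png

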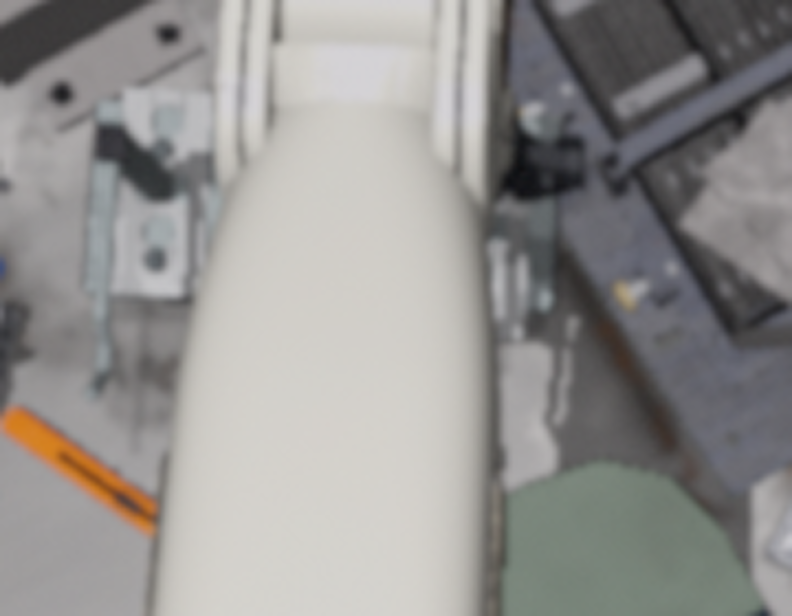

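View pics/s7a.png

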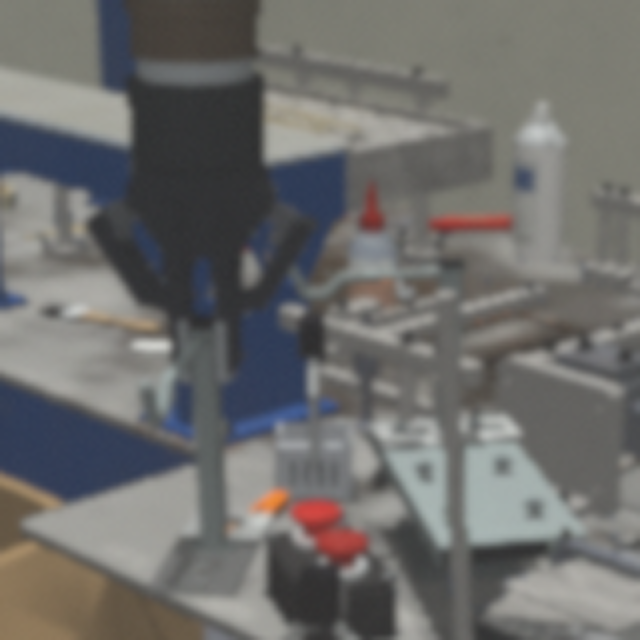

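```bash
python3 - <<'E'
from h import *
p=st()["eef_pos"]
b=ST[3]-.012*HX
manip.move_linear([b[0],b[1],.218],vel=.08); st()
r=manip.move_linear([b[0],b[1],.1965],vel=.03,threshold=8); st(str(r))
S=Cam("side"); crop(S.im,270,180,370,260,8,"s8.png")
E
```

```text
t20.7 p [ 0.5237 -0.0215  0.2455] F [ 0.3  1.2 -4.5] op 0.152 hous 0.002
 t21.2 p [ 0.5241 -0.0214  0.218 ] F [-0.5 -0.8 -4.4] op 0.154 hous 0.008
True t21.7 p [ 0.5255 -0.0214  0.2084] F [ 2.8 -0.  -0.6] op 0.148 hous 0.010
```

View pics/s8.png

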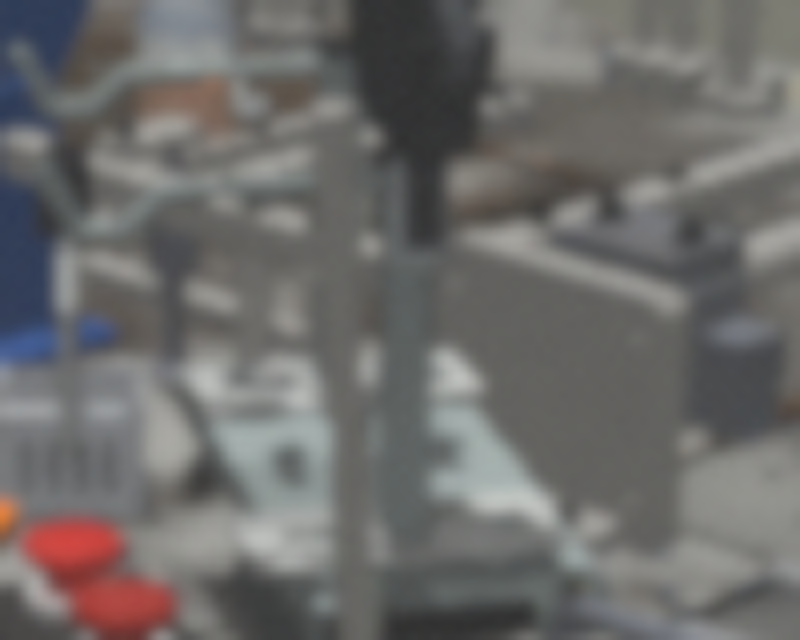

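```bash
python3 - <<'E'
from h import *
S=Cam("side"); s=st(); p=s["eef_pos"]; foot=np.array([p[0],p[1],p[2]-.1095])
def box(z,dx=0): return [((S.proj(foot+(dx+a)*HX+b*HY+[0,0,z])-[270,180]+.5)*8-.5) for a in(-.009,.009) for b in(-.007,.007)]
for z in (.05,.07,.09): 
    u=np.array(box(z)); print(z,u[:,0].min(),u[:,0].max(),u[:,1].mean())
g=cv2.cvtColor(S.im,cv2.COLOR_BGR2GRAY); big=cv2.resize(g,None,fx=8,fy=8,interpolation=cv2.INTER_CUBIC)
for v in (300,360,420): print(v,big[180*8+v,270*8+370:270*8+470:6])
for n,c in dict(rr=(.056,-.025),fr=(-.06,-.025),rl=(.056,.025)).items():
    for z in (0,.005): print(n,z,(S.proj(foot+c[0]*HX+c[1]*HY+[0,0,z])-[270,180]+.5)*8)
for n,c in dict(tip=(-.128,.152),dip=(-.108,.129)).items(): print(n,(S.proj(foot+c[0]*HX+[0,0,c[1]])-[270,180]+.5)*8)
E
```

```text
t21.8 p [ 0.5255 -0.0214  0.2083] F [ 3.2 -0.1  0.4] op 0.151 hous 0.010
0.05 380.0329797659524 438.24473211015857 417.03093451067366
0.07 380.95889384718384 439.502424651017 364.5384303575992
0.09 381.895171764123 440.7742830779025 311.45650778326853
300 [89 86 86 88 91 93 94 94 93 90 89 90 94 96 97 97 96]
360 [148 136 115 100  96  94  94  96  99 110 130 153 169 177 170 152 133]
420 [108 111 107 101  97  97  98  98 102 114 132 149 160 167 169 170 170]
rr 0 [574.045  560.1628]
rr 0.005 [574.5418 547.3795]
fr 0 [260.3153 585.5737]
fr 0.005 [260.3802 572.5778]
rl 0 [535.7335 509.638 ]
rl 0.005 [536.1635 497.1902]
tip [ 52.0314 163.3886]
dip [110.5376 224.4524]
```

```bash
python3 - <<'E'
from h import *
S=Cam("side"); s=st(); p=s["eef_pos"]; foot=np.array([p[0],p[1],p[2]-.1095])-.004*HX
f=lambda X:(S.proj(X)-[260,175]+.5)*8-.5
for nm,o in (("s3 locked",ST[1]),("held",foot)):
  for n,c in dict(tip=(-.124,.150),dip=(-.104,.125),bend=(-.083,.137)).items(): print(nm,n,f(o+c[0]*HX+[0,0,c[1]]), "per +1mm x",f(o+(c[0]+.001)*HX+[0,0,c[1]])-f(o+c[0]*HX+[0,0,c[1]]))
crop(S.im,260,175,350,235,8,"s9.png")
E
```

```text
t21.8 p [ 0.5254 -0.0214  0.2082] F [3.3 0.4 0.1] op 0.147 hous 0.010
s3 locked tip [94.2043 95.1756] per +1mm x [ 2.5731 -0.1239]
s3 locked dip [146.4651 155.2295] per +1mm x [ 2.5409 -0.1319]
s3 locked bend [199.3722 122.6444] per +1mm x [ 2.5325 -0.1269]
held tip [131.4388 208.8321] per +1mm x [ 2.8984 -0.1596]
held dip [189.9695 275.3359] per +1mm x [ 2.8574 -0.1693]
held bend [249.6183 238.5777] per +1mm x [ 2.8468 -0.163 ]
```

View pics/s9.png

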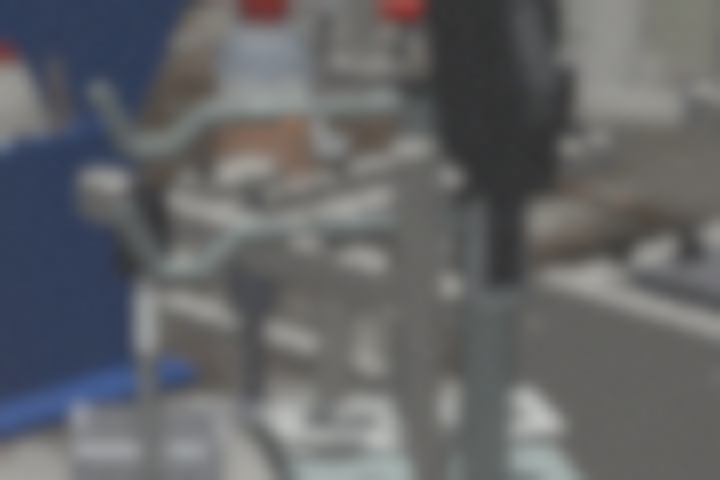

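```bash
cat > srch.py <<'E'
from h import *
import sys
b=ST[3]-.012*HX
def attempt(dx,dy):
    p=b+dx*HX+dy*HY
    manip.move_linear([p[0],p[1],.217],vel=.05)
    r=manip.move_linear([p[0],p[1],.1965],vel=.03,threshold=8); s=st(f"{dx},{dy} {r}")
    return s["eef_pos"][2]<.204
for a in sys.argv[1:]:
    dx,dy=map(float,a.split(","))
    if attempt(dx/1e3,dy/1e3): print("SEATED"); break
E
python3 srch.py 4,0
python3 - <<'E'
from h import *
S=Cam("side");crop(S.im,260,175,350,250,8,"s10.png")
E
```

```text
0.004,0.0 True t22.8 p [ 0.528  -0.0217  0.1995] F [-0.6  0.1  4.8] op 0.152 hous 0.011
SEATED
```

View pics/s10.png

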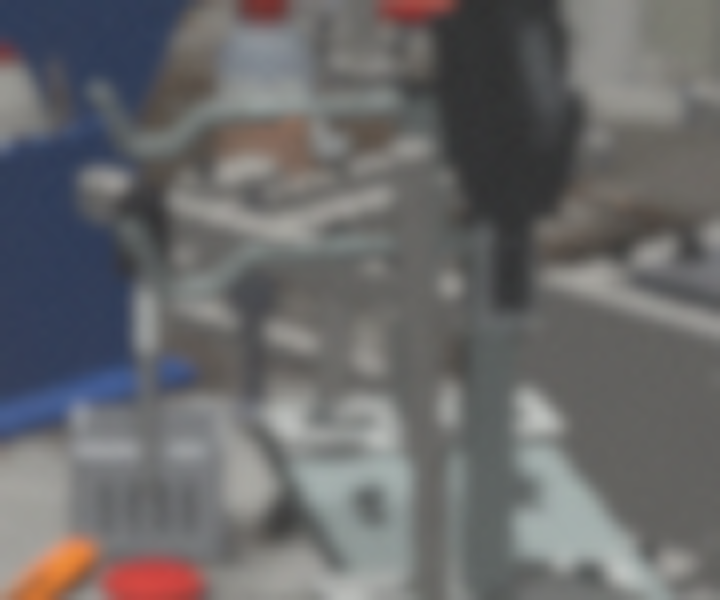

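```bash
python3 - <<'E'
from h import *
p=st()["eef_pos"]; p[2]=.1992
r=manip.move_linear(p+.020*HX,vel=.03,threshold=20); s=st(str(r)); print((s["eef_pos"]-p)@HX)
manip.dwell(.3); s=st()
S=Cam("side");crop(S.im,260,175,360,250,8,"s11.png")
E
```

```text
t22.8 p [ 0.528  -0.0217  0.1995] F [ 0.4 -0.7  5.5] op 0.150 hous 0.011
True t23.3 p [ 0.5367 -0.0224  0.2002] F [-3.6  1.1  4.8] op 0.151 hous 0.011
0.008698144674319374
 t23.6 p [ 0.5368 -0.0224  0.2002] F [-4.4 -0.5  5.2] op 0.148 hous 0.011
```

View pics/s11.png

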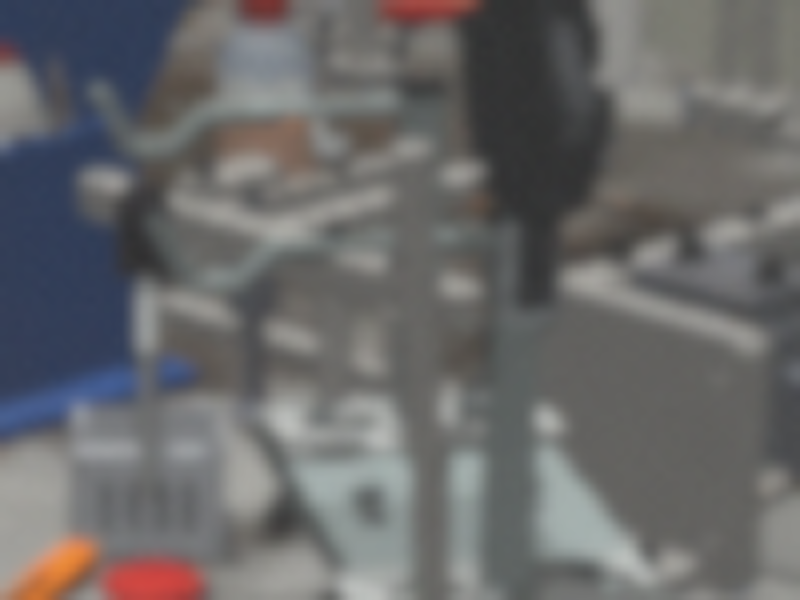

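```bash
cat > sl.py <<'E'
from h import *
import sys
dy=float(sys.argv[1])/1e3; z=float(sys.argv[2]); yw=float(sys.argv[3]) if len(sys.argv)>3 else 0
b=ST[3]-.008*HX
q=pose(YB+np.radians(yw))
p=b+.005*HX+dy*HY; p[2]=z
manip.move_linear(p,q,vel=.03); s=st("back"); print(s["torque"])
t=b+.022*HX+dy*HY; t[2]=z
for i in range(1,12):
    x=p+(t-p)*i/11
    r=manip.move_linear(x,vel=.02,threshold=20); s=manip.get_state(); print(r,"%.4f %.4f %.4f"%tuple((s["eef_pos"]-b)@np.stack([HX,HY,[0,0,1]],1)),s["force"].round(1),s["torque"].round(2))
    if r: break
E
python3 sl.py 0 .2005
```

```text
back t24.0 p [ 0.5328 -0.0219  0.1996] F [-0.7  0.5 -4. ] op 0.146 hous 0.011
[ 0.0084 -0.1256  0.031 ]
False 0.0066 0.0000 0.1099 [-0.1  0.3 -4.9] [0.09 0.05 0.08]
False 0.0077 0.0003 0.1101 [-1.1  0.4 -5. ] [0.39 0.42 0.03]
False 0.0098 0.0005 0.1104 [-1.5  2.4 -6.1] [ 0.73  0.26 -0.  ]
False 0.0114 0.0004 0.1105 [-0.9  2.5 -5. ] [0.92 0.24 0.07]
False 0.0128 0.0003 0.1105 [-1.8  3.3 -4.8] [1.05 0.35 0.12]
False 0.0143 0.0002 0.1105 [-1.2  4.1 -4.9] [1.2  0.41 0.07]
False 0.0159 0.0002 0.1104 [-1.8  3.5 -5.1] [1.28 0.54 0.01]
False 0.0174 0.0001 0.1104 [-1.7  4.1 -5.5] [1.35 0.55 0.1 ]
False 0.0189 0.0001 0.1104 [-0.8  3.9 -5. ] [1.41 0.6  0.1 ]
False 0.0196 0.0001 0.1104 [-4.   4.1 -3.6] [1.4  1.13 0.  ]
False 0.0203 0.0001 0.1103 [-5.3  4.2 -2.9] [1.44 1.71 0.  ]
```

```bash
python3 - <<'E'
from h import *
b=ST[3]-.008*HX
for d in (.024,.027):
    t=b+d*HX+.0005*HY; t[2]=.2
    r=manip.move_linear(t,vel=.02,threshold=25); s=manip.get_state(); print(r,"%.4f %.4f %.4f"%tuple((s["eef_pos"]-b)@np.stack([HX,HY,[0,0,1]],1)),s["force"].round(1),s["torque"].round(2))
    if r: break
S=Cam("side");crop(S.im,260,175,360,250,8,"s12.png")
t=b+.020*HX+.0005*HY; t[2]=.1995
manip.move_linear(t,vel=.02); st()
manip.command_gripper(.55); st()
p=manip.get_state()["eef_pos"]
manip.move_linear(p+[0,0,.055],vel=.1); st()
manip.move_linear([.33,-.05,.255],vel=.25); st()
manip.move_linear([.27,-.12,.255],pose(.5),vel=.25); st()
S=Cam("side");crop(S.im,260,175,360,250,8,"s13.png"); cv2.imwrite("pics/side13.png",S.im)
T=Cam("top"); crop(T.im,180,190,320,290,5.7,"t13.png"); cv2.imwrite("pics/top13.png",T.im)
E
```

```text
False 0.0209 0.0002 0.1102 [-10.7   4.    2.1] [1.22 2.69 0.08]
False 0.0219 -0.0000 0.1104 [-16.6   2.8   6.7] [1.08 3.44 0.11]
 t27.8 p [ 0.5489 -0.0226  0.2001] F [-2.2  1.6 -1.8] op 0.146 hous 0.011
 t28.3 p [ 0.5489 -0.0224  0.1998] F [-0.   0.6 -0.2] op 0.554 hous 0.011
 t29.0 p [ 0.5486 -0.0224  0.2543] F [ 0.4 -0.3 -0.6] op 0.551 hous 0.003
 t30.0 p [ 0.331 -0.05   0.255] F [ 0.5 -0.5  1. ] op 0.551 hous 0.029
 t30.8 p [ 0.2707 -0.1201  0.2549] F [ 0.3 -0.6 -0.1] op 0.552 hous 0.067
```

View pics/t13.png

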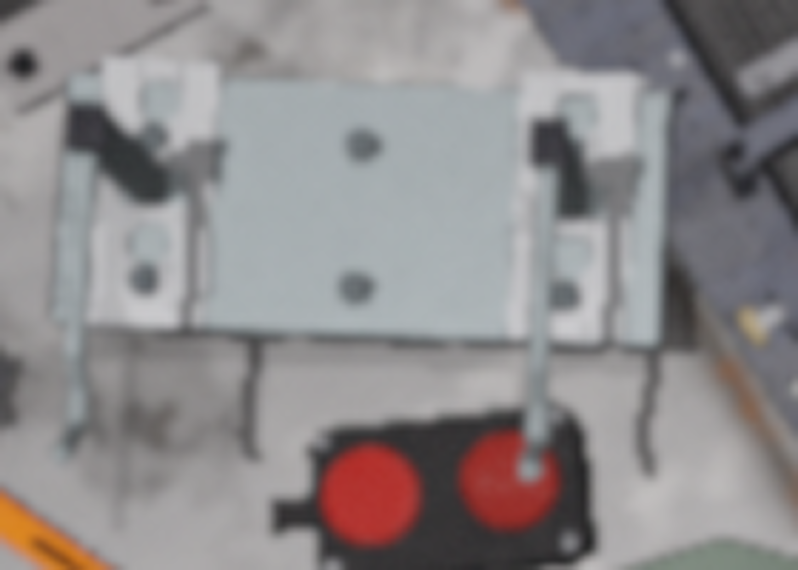

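View pics/s13.png

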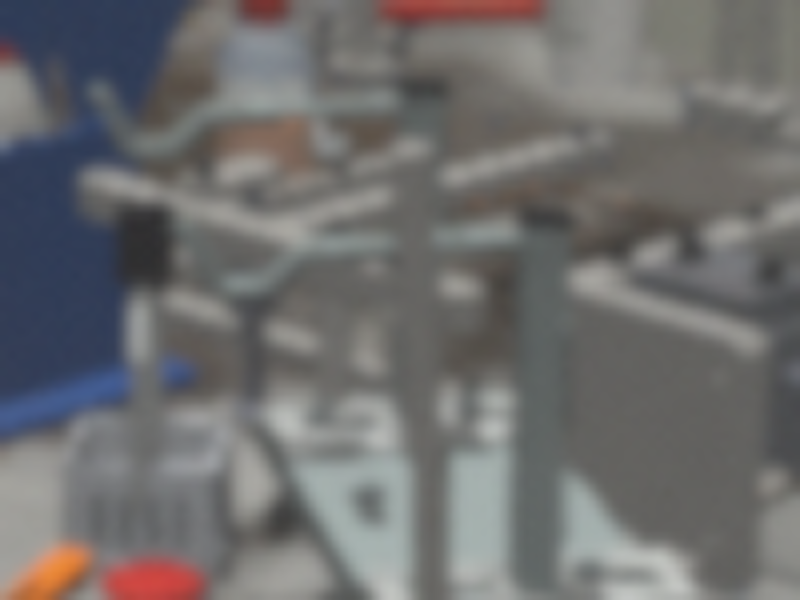

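```bash
python3 - <<'E'
from h import *
T=cv2.imread("pics/top13.png");S=cv2.imread("pics/side13.png")
crop(T,120,230,220,305,8,"t14.png"); crop(T,335,270,405,322,11,"t15.png"); crop(S,245,185,305,260,8,"s14.png"); crop(S,250,255,320,335,7.5,"s15.png")
E
```

```text
(no output)
```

View pics/t14.png

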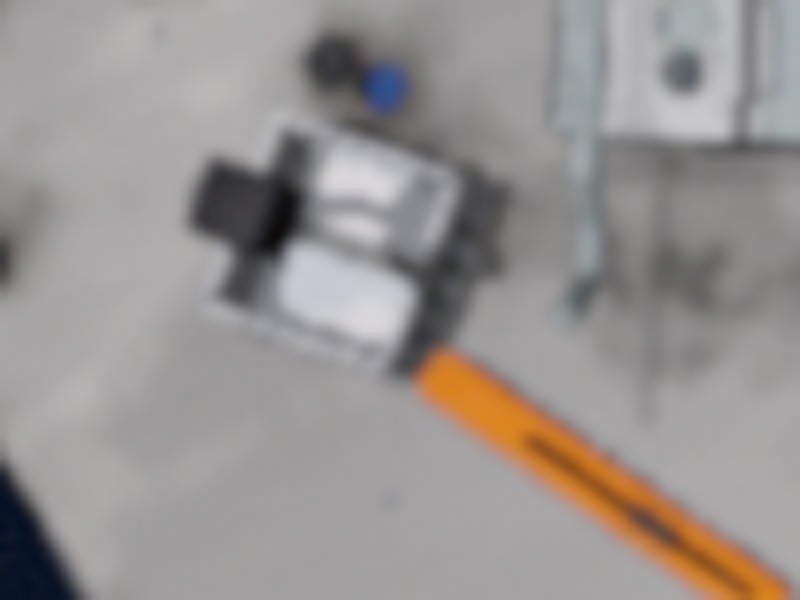

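View pics/s14.png

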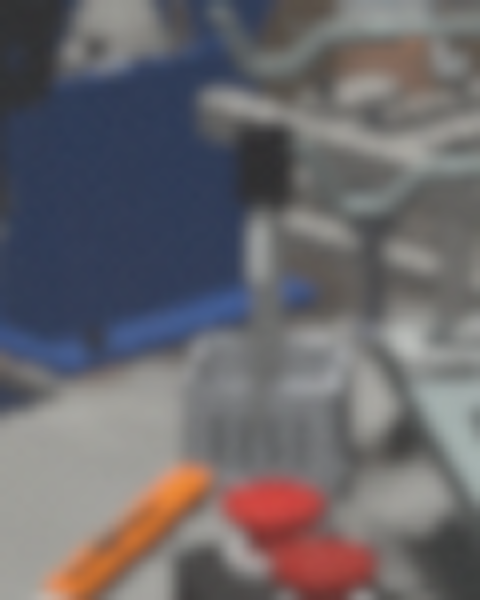

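View pics/t15.png

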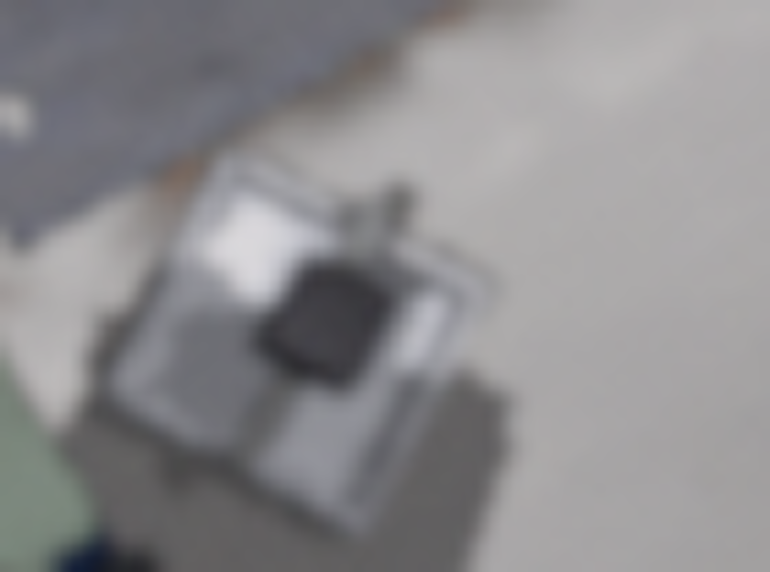

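View pics/s15.png

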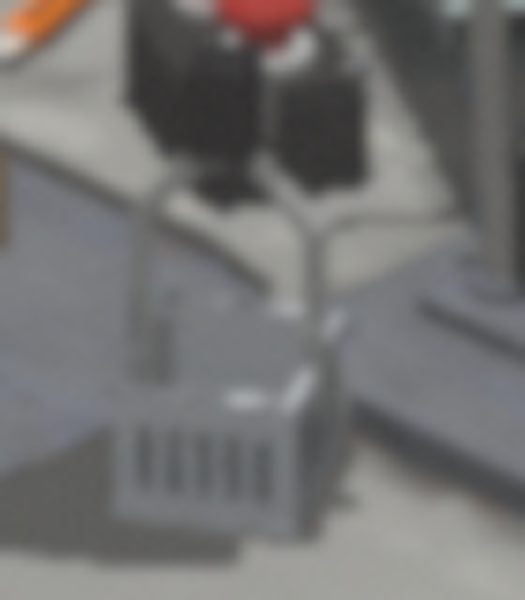

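```bash
python3 - <<'E'
from h import *
T=Cam("top");S=Cam("side"); np.set_printoptions(precision=4,suppress=True)
P=lambda p,z,o,s:T.plane(*uv(*p,*o,s),z)
o=(335,270);s=11
c=[P(p,.05,o,s) for p in [(225,155),(495,285),(360,530),(105,385)]]; print("R",np.array(c)[:,:2].tolist(),"ctr",np.mean(c,0))
print("sides",[np.linalg.norm(c[i]-c[(i+1)%4]) for i in range(4)],[np.degrees(np.arctan2(*(c[i]-c[(i+1)%4])[[1,0]])) for i in range(4)])
for z in(.139,.157):print(P((322,322),z,o,s))
print("bar",tri(T,uv(315,325,*o,s),S,uv(225,172,250,255,7.5)))
o=(120,230);s=8
c=[P(p,.05,o,s) for p in [(280,118),(465,175),(390,372),(208,308)]]; print("L",np.array(c)[:,:2].tolist(),"ctr",np.mean(c,0))
print("sides",[np.linalg.norm(c[i]-c[(i+1)%4]) for i in range(4)],[np.degrees(np.arctan2(*(c[i]-c[(i+1)%4])[[1,0]])) for i in range(4)])
print(P((235,203),.157,o,s),P((245,205),.139,o,s), tri(T,uv(245,205,*o,s),S,uv(265,165,245,185,8)), tri(T,uv(235,203,*o,s),S,uv(267,128,245,185,8)))
E
```

```text
R [[0.40043705700691556, -0.20592197281253893], [0.37085224084436885, -0.26622622158918496], [0.3163427244000706, -0.23498217142260305], [0.34896035296580585, -0.17828086607731866]] ctr [ 0.3591 -0.2214  0.05  ]
sides [np.float64(0.06717040842430021), np.float64(0.06282895871971067), np.float64(0.06541366616473536), np.float64(0.058428433493324466)] [np.float64(63.86777433174381), np.float64(-29.8206981879148), np.float64(-119.90981937251152), np.float64(151.7658285995902)]
[ 0.3593 -0.221   0.139 ]
[ 0.3586 -0.2197  0.157 ]
bar (array([ 0.3599, -0.221 ,  0.1172]), np.float64(0.000802763324928804))
L [[0.5019928693583513, 0.29539177419062396], [0.4836297920757008, 0.23681785029416935], [0.4220011228281948, 0.258608305513582], [0.4423361526581326, 0.3160409090115921]] ctr [0.4625 0.2767 0.05  ]
sides [np.float64(0.06138490993653287), np.float64(0.0653675516742651), np.float64(0.06092632750087684), np.float64(0.06312931661521985)] [np.float64(72.59365644089728), np.float64(-19.472402575679837), np.float64(-109.49740996651936), np.float64(160.9075947567665)]
[0.4629 0.2775 0.157 ] [0.4644 0.2798 0.139 ] (array([0.4643, 0.279 , 0.1415]), np.float64(0.0004871923666041013)) (array([0.464 , 0.2769, 0.1584]), np.float64(0.0024776662659971114))
```

```bash
python3 - <<'E'
from h import *
hd=np.radians(61.5)
q=pose(hd)
manip.command_gripper(.55,50)
manip.move_linear([.3592,-.2212,.215],q,vel=.2); st()
r=manip.move_linear([.3592,-.2212,.127],vel=.1,threshold=10); st(str(r))
manip.command_gripper(0.,60); st("grip")
manip.move_linear([.3592,-.2212,.15],vel=.06); st("lift")
manip.move_linear([.3592,-.2212,.268],vel=.2); st()
S=Cam("side");crop(S.im,240,180,340,280,6,"s16.png")
manip.move_linear([.30,-.14,.268],vel=.2); st()
seat=ST[3]-.104*HX
a=seat-.075*HX; a[2]=.268
manip.move_linear(a,pose(YB),vel=.12); st("front")
S=Cam("side");crop(S.im,240,150,360,270,5,"s17.png")
E
```

```text
t32.1 p [ 0.3587 -0.2208  0.2149] F [ 0.6  0.3 -0.7] op 0.552 hous 0.076
False t33.1 p [ 0.3597 -0.2215  0.1276] F [0.4 0.3 0.4] op 0.550 hous 0.080
grip t33.4 p [ 0.3601 -0.2217  0.1278] F [ 0.8 -0.7  1.8] op 0.272 hous 0.080
lift t34.0 p [ 0.3592 -0.2212  0.1502] F [-0.5  0.3 -1.6] op 0.268 hous 0.080
 t34.7 p [ 0.3586 -0.2208  0.2668] F [ 0.   0.3 -1.7] op 0.270 hous 0.070
 t35.4 p [ 0.3006 -0.1404  0.2679] F [ 0.  -0.1 -2. ] op 0.268 hous 0.060
front t36.8 p [ 0.3578 -0.0139  0.2678] F [-0.5  0.1 -1.6] op 0.272 hous 0.009
```

View pics/s17.png

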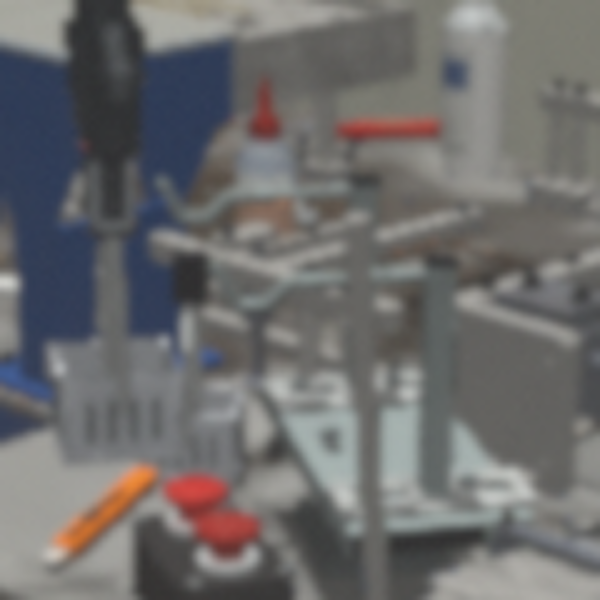

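```bash
python3 - <<'E'
from h import *
seat=ST[3]-.104*HX
a=seat.copy(); a[2]=.268
r=manip.move_linear(a,vel=.08,threshold=7); s=st(str(r)); 
S=Cam("side");crop(S.im,240,150,360,270,5,"s18.png")
E
```

```text
False t37.9 p [ 0.4321 -0.0171  0.268 ] F [-0.4  0.4 -2.2] op 0.270 hous -0.002
```

View pics/s18.png

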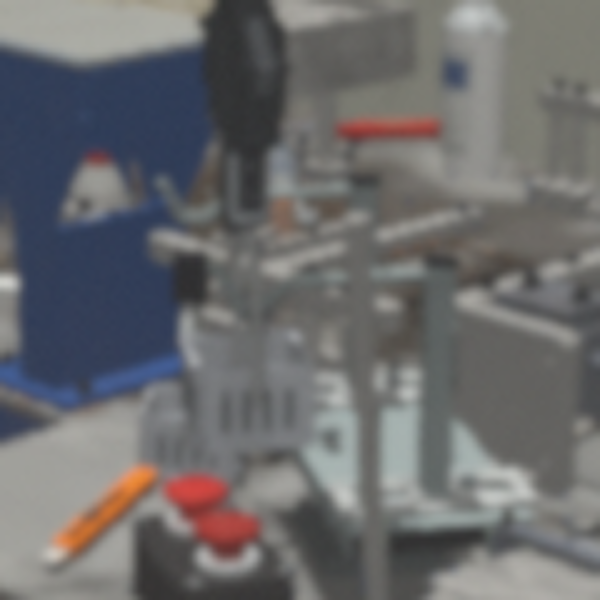

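```bash
python3 - <<'E'
from h import *
seat=ST[3]-.104*HX
r=manip.move_linear([seat[0],seat[1],.238],vel=.05,threshold=6); s=st(str(r)); 
r=manip.move_linear([seat[0],seat[1],.2285],vel=.02,threshold=4); s=st(str(r)); 
S=Cam("side");crop(S.im,250,160,350,250,7,"s19.png")
T=Cam("top");crop(T.im,190,220,330,320,5.7,"t19.png")
E
```

```text
False t38.7 p [ 0.4329 -0.0171  0.2381] F [ 1.4 -0.5 -2.3] op 0.267 hous 0.010
True t39.1 p [ 0.4337 -0.0172  0.2308] F [ 4.5 -0.3 -2. ] op 0.276 hous 0.013
```

View pics/s19.png

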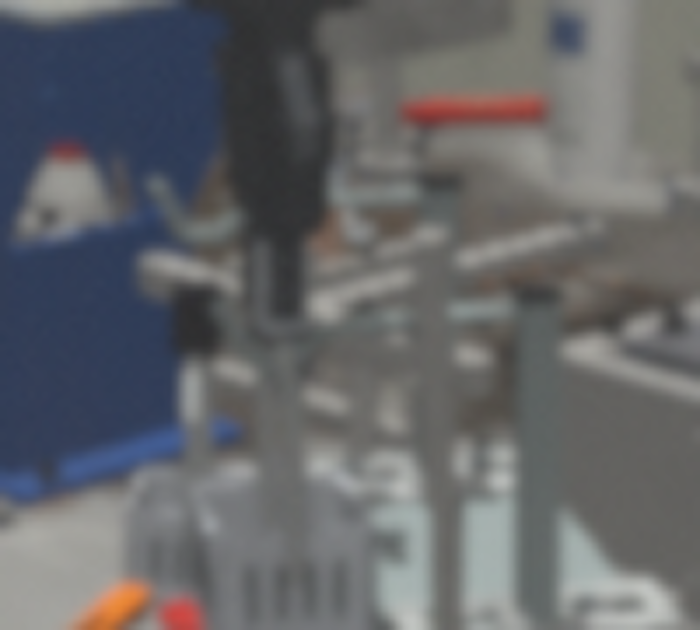

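```bash
python3 - <<'E'
from h import *
seat=ST[3]-.104*HX+.003*HX
manip.move_linear([seat[0],seat[1],.233],vel=.03); s=st()
r=manip.move_linear([seat[0],seat[1],.226],vel=.015,threshold=4); s=st(str(r)); 
S=Cam("side");crop(S.im,250,160,350,250,7,"s20.png")
E
```

```text
t39.5 p [ 0.4353 -0.0172  0.233 ] F [ 1.2  0.2 -0.7] op 0.267 hous 0.012
True t39.8 p [ 0.4355 -0.0172  0.2306] F [-0.4  0.2  3.8] op 0.269 hous 0.012
```

View pics/s20.png

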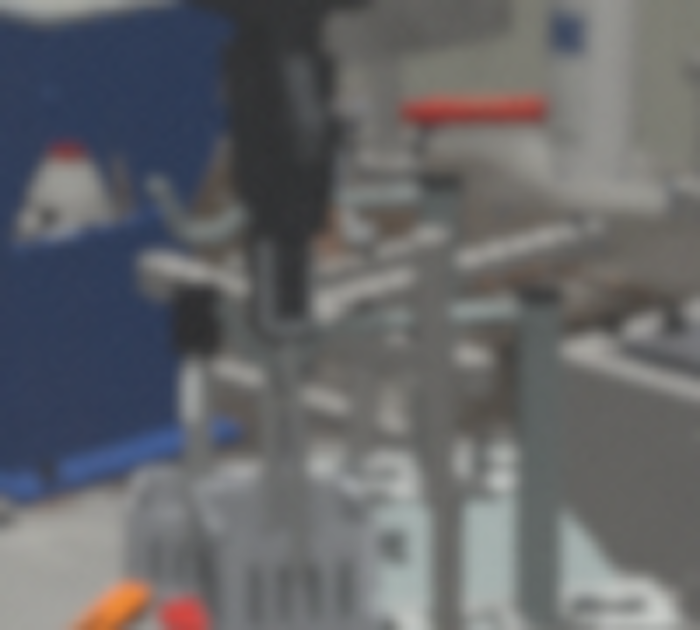

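```bash
python3 - <<'E'
from h import *
p=manip.get_state()["eef_pos"]
manip.command_gripper(.5); st()
manip.dwell(.3)
manip.move_linear([p[0],p[1],.30],vel=.06); st()
manip.dwell(.5)
S=Cam("side");crop(S.im,240,150,360,270,5,"s21.png")
E
```

```text
t40.2 p [ 0.4352 -0.0172  0.2299] F [ 0.1 -0.4  0.2] op 0.499 hous 0.013
 t41.8 p [ 0.4353 -0.0172  0.2995] F [ 0.2 -0.8 -1.3] op 0.499 hous -0.015
```

View pics/s21.png

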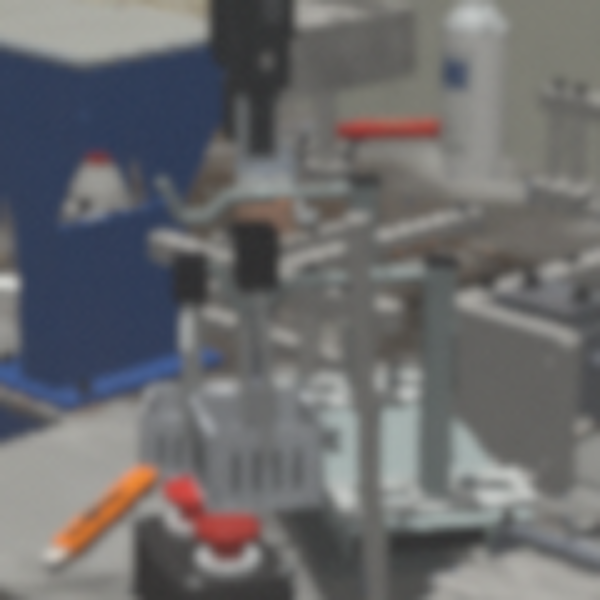

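```bash
python3 - <<'E'
from h import *
t=np.radians(25); hd=np.radians(-18.3)
d=np.array([np.sin(t)*np.cos(hd),np.sin(t)*np.sin(hd),-np.cos(t)])
g=np.array([.4635,.278,.147]); a=g+.019*d; pre=a-.05*d
manip.move_linear([.34,.0,.29],vel=.2); st()
manip.move_to([.32,.06,.25],pose(YB,t)); st()
for p in ([.32,.2,.22],pre,a):
    q=manip.inverse_kinematics(p,pose(hd,t)); print(p,q,housing(q))
manip.move_linear([.32,.2,.22],pose(hd,t),vel=.15); st()
T=Cam("top");S=Cam("side"); crop(T.im,120,220,220,305,8,"t22.png");crop(S.im,240,180,310,260,8,"s22.png")
E
```

```text
t43.0 p [ 0.3411 -0.0001  0.2905] F [ 0.1 -0.   0.4] op 0.502 hous -0.005
 t43.5 p [0.3204 0.0606 0.2507] F [ 0.4 -0.2  0. ] op 0.499 hous 0.092
[0.32, 0.2, 0.22] [ 0.881  -0.1494 -0.5177  1.0353 -0.4049  1.166 ] 0.06962549743617305
[0.4511 0.2821 0.1751] [ 0.7748  0.1837 -0.3042  0.8722 -0.385   1.053 ] 0.02904393155791392
[0.4711 0.2755 0.1298] [ 0.7349  0.2481 -0.3545  0.7419 -0.3763  1.0111] 0.028860175501460625
 t44.6 p [0.3207 0.1997 0.22  ] F [-1.  -0.7 -0.1] op 0.497 hous 0.069
```

View pics/t22.png

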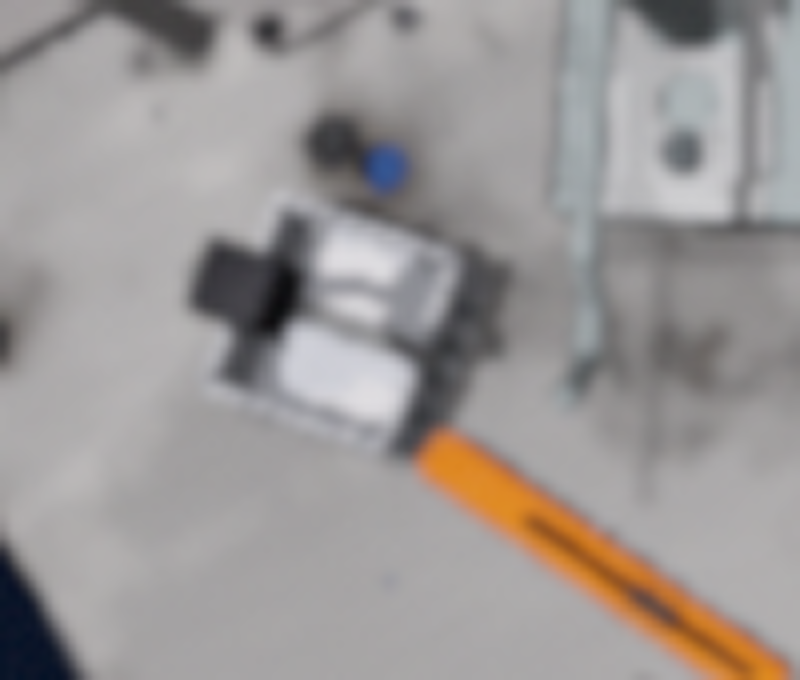

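View pics/s22.png

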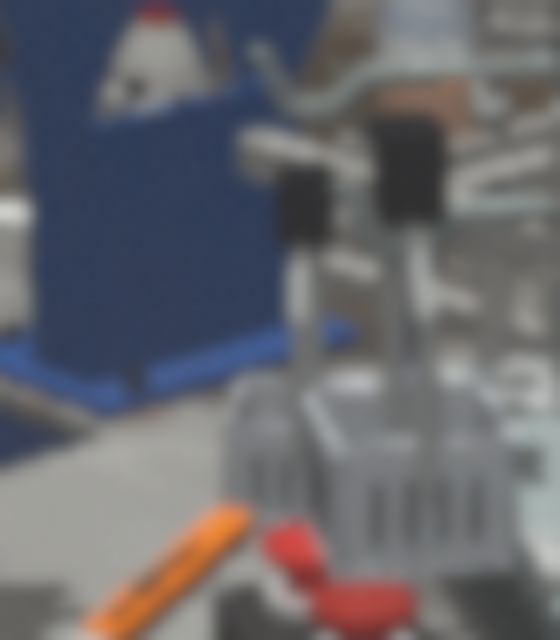

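```bash
python3 - <<'E'
from h import *
t=np.radians(25); hd=np.radians(-18.3)
d=np.array([np.sin(t)*np.cos(hd),np.sin(t)*np.sin(hd),-np.cos(t)])
g=np.array([.4635,.278,.147]); a=g+.019*d; pre=a-.05*d
manip.command_gripper(.6,50)
manip.move_linear(pre,vel=.15); st()
r=manip.move_linear(a,vel=.06,threshold=8); st(str(r))
manip.command_gripper(0.,60); st("grip")
p=a.copy(); p[2]+=.02
manip.move_linear(p,vel=.05); st("lift")
T=Cam("top");S=Cam("side"); crop(T.im,120,220,220,305,8,"t23.png");crop(S.im,240,180,310,260,8,"s23.png")
E
```

```text
t46.2 p [0.4506 0.2818 0.1751] F [ 0.5  1.5 -0.1] op 0.602 hous 0.029
False t47.2 p [0.4713 0.2757 0.1301] F [-0.9 -0.   1. ] op 0.600 hous 0.029
grip t47.5 p [0.4714 0.276  0.1304] F [-0.2  0.8  2.1] op 0.266 hous 0.029
lift t48.1 p [0.4712 0.2755 0.15  ] F [-0.5  0.3 -2.1] op 0.269 hous 0.029
```

View pics/s23.png

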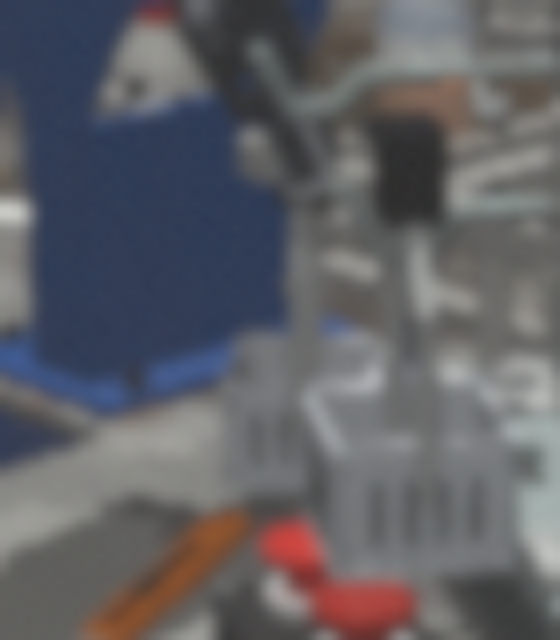

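```bash
python3 - <<'E'
from h import *
t=np.radians(25); hd=np.radians(-18.3)
seat=ST[1]-.104*HX+.002*HX
fr=seat+(.008-.085)*HX; fr[2]=.271
wps=[([.41,.265,.18],pose(hd,t)),([.36,.235,.23],pose(hd,t)),(fr,pose(YB,t))]
for p,q in wps:
    j=manip.inverse_kinematics(p,q); print(p,None if j is None else housing(j))
for p,q in wps: manip.move_linear(p,q,vel=.12); st()
T=Cam("top");S=Cam("side"); crop(T.im,130,220,240,320,6,"t24.png");crop(S.im,220,130,340,250,5,"s24.png")
E
```

```text
[0.41, 0.265, 0.18] 0.04158630455607994
[0.36, 0.235, 0.23] 0.045031356208533935
[0.36609851 0.16622778 0.271     ] 0.04922994364143815
 t48.9 p [0.4103 0.2653 0.1802] F [-0.1 -0.6 -2. ] op 0.267 hous 0.042
 t49.7 p [0.3602 0.2351 0.2298] F [ 0.2  0.5 -1.3] op 0.269 hous 0.045
 t50.5 p [0.3661 0.1662 0.2705] F [-0.4  0.  -2. ] op 0.272 hous 0.049
```

View pics/s24.png

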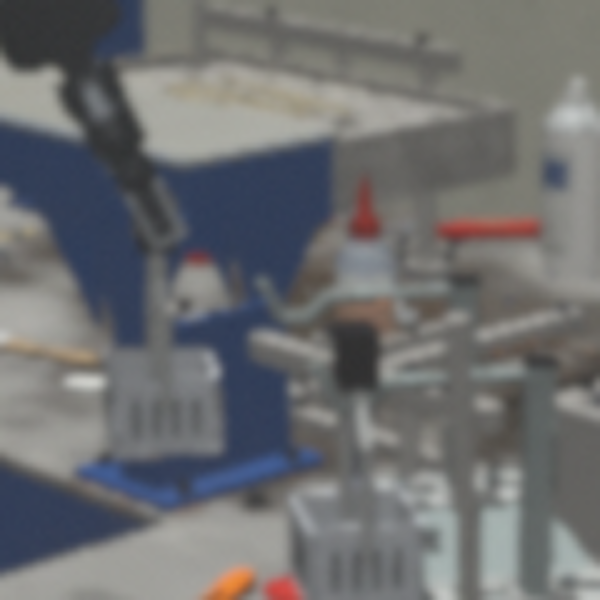

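View pics/t24.png

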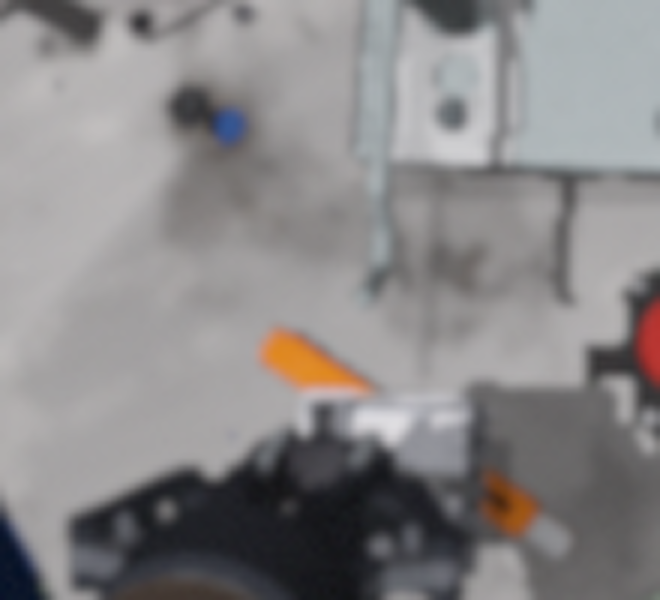

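```bash
python3 - <<'E'
from h import *
seat=ST[1]-.104*HX+.002*HX+.008*HX
r=manip.move_linear([seat[0],seat[1],.271],vel=.08,threshold=7); st(str(r))
if not r:
    r=manip.move_linear([seat[0],seat[1],.241],vel=.05,threshold=6); st(str(r))
    r=manip.move_linear([seat[0],seat[1],.229],vel=.015,threshold=4); st(str(r))
S=Cam("side");crop(S.im,250,140,350,240,6,"s25.png")
E
```

```text
False t51.8 p [0.4506 0.1622 0.2709] F [ 0.7  0.5 -1.6] op 0.271 hous 0.033
False t52.6 p [0.451  0.1623 0.241 ] F [ 0.4 -0.1 -2.1] op 0.268 hous 0.050
True t53.1 p [0.4519 0.1624 0.2335] F [0.6 0.2 2.3] op 0.269 hous 0.055
```

View pics/s25.png

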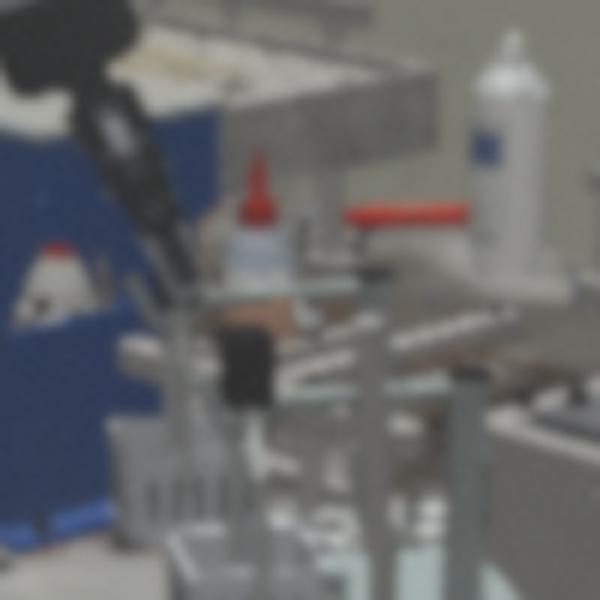

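```bash
python3 - <<'E'
from h import *
t=np.radians(25)
d=np.array([np.sin(t)*np.cos(YB),np.sin(t)*np.sin(YB),-np.cos(t)])
p=manip.get_state()["eef_pos"]
manip.command_gripper(.6); st(); manip.dwell(.3)
manip.move_linear(p-.06*d,vel=.05); st()
manip.move_linear([.32,.04,.27],vel=.2); st()
manip.move_to([.26,-.2,.27],pose(.3)); st()
manip.dwell(1)
T=Cam("top");S=Cam("side"); crop(T.im,160,190,320,320,5,"t26.png");crop(S.im,240,150,360,270,5,"s26.png")
manip.dwell(1.)
S2=Cam("side"); print(cv2.absdiff(S.im,S2.im)[150:270,240:360].max())
cv2.imwrite("pics/top26.png",T.im)
E
```

```text
t53.6 p [0.4507 0.1619 0.2322] F [-0.1 -0.3 -0.4] op 0.597 hous 0.055
 t55.2 p [0.4264 0.1635 0.2875] F [ 0.6  0.1 -0.2] op 0.601 hous 0.026
 t56.2 p [0.3206 0.0402 0.2704] F [ 0.1 -0.1 -0.5] op 0.605 hous 0.077
 t57.3 p [ 0.2605 -0.1996  0.2697] F [0.3 0.4 0.1] op 0.601 hous 0.089
4
```

View pics/s26.png

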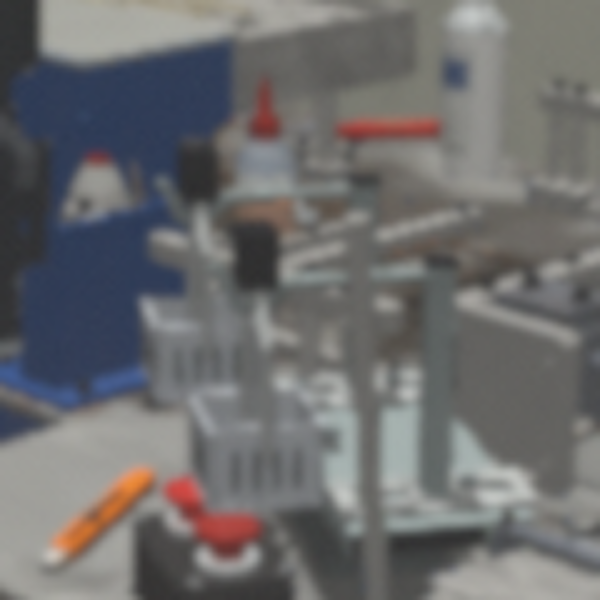

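View pics/t26.png

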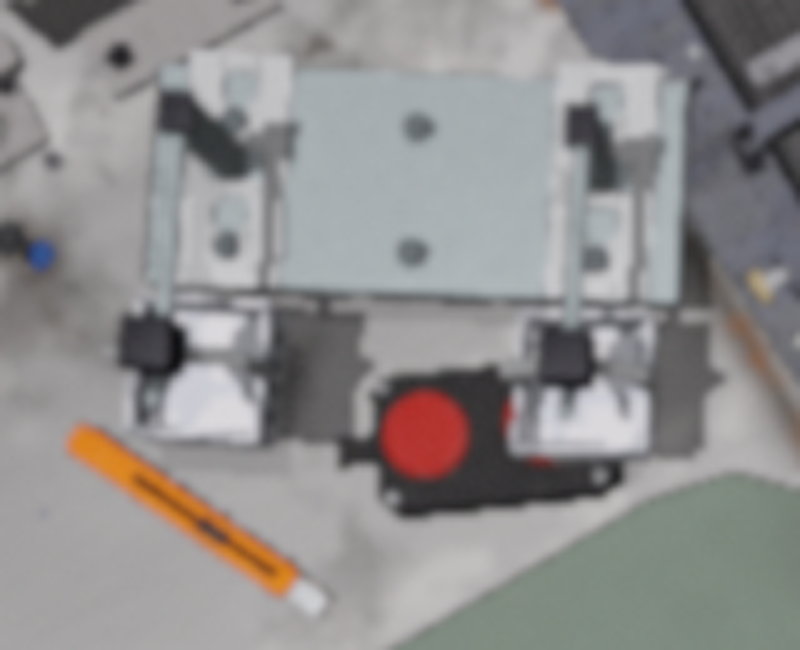

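View pics/top26.png

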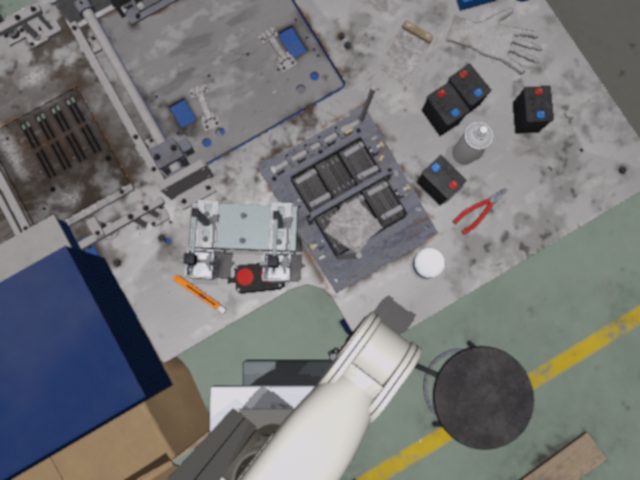

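```bash
python3 - <<'E'
import cv2,numpy as np
for n in ("top0","top1","top4","top13","top26"):
    im=cv2.imread(f"pics/{n}.png"); h=cv2.cvtColor(im,cv2.COLOR_BGR2HSV)[255:325,160:240]
    m=((h[...,0]>5)&(h[...,0]<20)&(h[...,1]>150)&(h[...,2]>120)).astype(np.uint8)
    c=max(cv2.findContours(m,0,2)[0],key=cv2.contourArea); print(n,m.sum(),cv2.minAreaRect(c),cv2.boundingRect(c))
E
```

```text
top0 286 ((32.702701568603516, 34.216217041015625), (51.8464469909668, 5.812381744384766), 35.53767776489258) (11, 18, 45, 34)
top1 149 ((42.45946502685547, 41.24324035644531), (27.791114807128906, 5.881717205047607), 36.02737045288086) (31, 32, 25, 20)
top4 285 ((32.702701568603516, 34.216217041015625), (51.8464469909668, 5.812381744384766), 35.53767776489258) (11, 18, 45, 34)
top13 289 ((34.828857421875, 35.53019714355469), (52.430843353271484, 5.816544532775879), 34.99201965332031) (13, 19, 45, 34)
top26 287 ((36.12892532348633, 36.31304931640625), (51.55014419555664, 5.876035213470459), 34.592288970947266) (14, 21, 45, 32)
```

```bash
python3 - <<'E'
from h import *
a=cv2.imread("pics/top0.png");b=cv2.imread("pics/top26.png")
d=cv2.absdiff(a,b).max(2)
for n,(x0,y0,x1,y1) in dict(battery=(415,150,470,205),tin=(412,245,447,280),pliers=(450,185,510,240)).items(): print(n,d[y0:y1,x0:x1].mean().round(2),d[y0:y1,x0:x1].max())
st(); manip.hand_in()
E
```

```text
battery 2.25 7
tin 2.65 4
pliers 2.52 5
 t59.5 p [ 0.26 -0.2   0.27] F [-0.9 -0.6 -0.3] op 0.599 hous 0.090
the job is handed in; nothing more can be done
```

I handed the job in at 59.5 s. Both stands that were present are locked and both baskets are hanging, but the cutter ended up about 10 mm from where it started.

- **Stands:** Only two stands were there. The one already over station 1 slid home to its stop. I set the other on station 3. Its first lowering landed on the screw heads, so I shifted it 4 mm and it sat flat. The first slide jammed after 9 mm, so I backed off and repeated it through to the stop. The last top view shows the screws at the slot ends on both stands.
- **Baskets:** I hung the right-hand basket on the station 3 hook. The left-hand one had been knocked aside during the run, so I measured it again and hung it on the station 1 hook. Both hang level and clear. Two side views 1 s apart showed no movement, with the arm well away.
- **Other things:** The battery, tin and pliers did not move between the first and last top views. About 5 mm of the cutter's move showed up when the basket was knocked, before I touched that basket. The other 4 mm or so came while I was picking that basket up. I did not push the cutter back.
- **Less certain:** My own rough estimate of arm clearance to the overhead housing came out at about zero on some passes, worst about −15 mm by a cautious model. The force readings showed no contact.

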